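# Share the jam pots on the balance and lock it with its spring clip

## Task

Take the red spring clip off the kitchen balance and clip it upright over the top edge of the card stand, so that the beam is free. Then share the jam pots between the two pans until they sit level, using all of them; only if their number is odd, stand the one left over in the middle of the coaster stack. Finally clip the spring clip squarely back over the yellow pointer and both fins to lock the level balance, leaving every pot upright and the other tableware where it is.

Things in the scene. Friction and masses are not known exactly. Their poses are not given: they have to be found in the camera images.
- balance: Two-pan kitchen balance, fixed to the table. Green base 180 x 320 x 30 mm. Origin: centre of the base's underside. x runs along the length of the pans, y from the right pan to the left pan, z up. The pans sit 125 mm to either side of the middle and stay horizontal as they rise and sink.
- lock_top (a point): Middle of the top edge of the locking fins, 175 mm above the table, axes as the balance. Three upright blades 4 mm thick (along y) in a row along x: fixed steel fins at x 8 to 20 mm on either side, between them the beam's yellow pointer, 13 mm wide. At level they line up, and the clip over all three locks the beam. Blades bare for 80 mm down.
- beam (a joint): Tilt of the beam, rad, -0.15 to 0.15; 0 is level. Positive: left pan (+y) up, right pan down. Unlocked it settles within 2 s at 0.09 rad per pot of difference, up to its stops. Each pan moves 125 mm times this up or down, the pointer's top 105 mm times it sideways.
- pan_left: Aluminium tray pan on the balance's +y side. Origin: centre of the upper face of its floor (88 mm above the table when level); axes as the balance. Floor 256 mm along x by 90 mm along y inside a lip 8 mm high and 3 mm thick.
- pan_right: The same pan on the balance's -y side.
- clip: Red spring clip, 60 g, jaws down, handles up. Origin: on its spring barrel, between handles and jaws; x along the barrel, y across the jaws, z up. Barrel radius 6 mm; between barrel and jaw pads the throat is free. Clipped on a blade, the origin belongs 22 mm above the blade's top edge, so that the pads lie fully on the blade (at most 36 mm).
- clip_grip (a point): On the clip, 24 mm above its origin, midway between the handles: where to squeeze, along the clip's y. Handles are 30 mm wide along x and reach 38 mm above the origin. At rest they splay to 51 mm over their outer faces at the top; squeezed to the stop (10 N on each; 30 N is fine) the outer faces are parallel, 28 mm apart.
- clip_jaws (a point): On the clip, 37 mm below its origin, midway between the rubber jaw pads, which are 36 mm long along x and 14 mm high; 1 mm apart at rest, at least 19 mm when the handles are fully squeezed. They grip a 4 mm blade with about 3 N.
- stand: Card stand, fixed to the table: wooden foot 110 x 70 x 14 mm with an upright steel plate, 90 mm long along x, 4 mm thick along y. Origin: centre of the foot's underside, z up.
- stand_top (a point): Middle of the top edge of the card stand's steel plate, 90 mm above the table; the edge runs 45 mm either way along its x axis; axes as the stand.
- coaster: Stack of black plastic coasters, one loose piece, 84 mm in diameter and 15 mm high, 140 g. Origin: centre of its underside.
- pot1: Sealed mini jam pot, an upright cylinder 36 mm in diameter and 42 mm tall (red body, brass-coloured lid), 30 g, all pots weigh the same. Origin: centre of its underside, z up. May be absent (None).
- pot2: Sealed mini jam pot, an upright cylinder 36 mm in diameter and 42 mm tall (red body, brass-coloured lid), 30 g, all pots weigh the same. Origin: centre of its underside, z up. May be absent (None).
- pot3: Sealed mini jam pot, an upright cylinder 36 mm in diameter and 42 mm tall (red body, brass-coloured lid), 30 g, all pots weigh the same. Origin: centre of its underside, z up. May be absent (None).
- pot4: Sealed mini jam pot, an upright cylinder 36 mm in diameter and 42 mm tall (red body, brass-coloured lid), 30 g, all pots weigh the same. Origin: centre of its underside, z up. May be absent (None).
- pot5: Sealed mini jam pot, an upright cylinder 36 mm in diameter and 42 mm tall (red body, brass-coloured lid), 30 g, all pots weigh the same. Origin: centre of its underside, z up. May be absent (None).
- pot6: Sealed mini jam pot, an upright cylinder 36 mm in diameter and 42 mm tall (red body, brass-coloured lid), 30 g, all pots weigh the same. Origin: centre of its underside, z up. May be absent (None).
- pot7: Sealed mini jam pot, an upright cylinder 36 mm in diameter and 42 mm tall (red body, brass-coloured lid), 30 g, all pots weigh the same. Origin: centre of its underside, z up. May be absent (None).
- pot8: Sealed mini jam pot, an upright cylinder 36 mm in diameter and 42 mm tall (red body, brass-coloured lid), 30 g, all pots weigh the same. Origin: centre of its underside, z up. May be absent (None).
- creamer: Bystander: white ceramic creamer, 64 mm in diameter, 75 mm tall. Origin: centre of its underside.
- shaker: Bystander: glass sugar shaker with steel cap, 60 mm in diameter, 106 mm tall. Origin: centre of its underside.
- eggcup: Bystander: yellow silicone egg cup, 48 mm in diameter, 55 mm tall. Origin: centre of its underside.
- teaspoon: Bystander: stainless teaspoon lying on the table, 140 mm long along its x. Origin: under its middle.
There are look-alikes about, which are no part of the job. Leave any green look-alike of the pot4 alone.

How it is judged:
By the outcome, as a careful person would: the job done as asked, in the order asked, and still so for the second after the job is handed in, with the robot touching nothing.
Of pot1, pot2, pot3, pot4, pot5, pot6 only 5 to 6 are there at a start; the rules pass over those that are not, and their reading is None.
Of pot7, pot8 only 1 to 2 are there at a start; the rules pass over those that are not, and their reading is None.
At some moment in a run one of pot1, pot2, pot3, pot4, pot5, pot6, pot7, pot8, coaster may be knocked a few centimetres aside while the robot is not near it.
It also fails if it takes over 210 s, if anything falls off the work surface, if the arm or the gripper's body presses on something with over 40 N, if the wrist force passes 120 N, or if a joint passes its speed limit or range.

## Robot

A 6-joint arm with a two-finger parallel gripper is mounted at the origin on the work surface. World frame = base frame: x ahead of the robot, y to its left, z up, the work surface at z = 0. Lengths are in m, angles in rad, forces in N, time in s.
With the tool pointing down it reaches from about 0.375 to 0.975 m from the base axis. Payload 3.8 kg.
Tool frame: the origin (TCP) lies on the centre line of the jaws, within the pads' length; the fingertips stand 22 mm ahead of it and the grasp point (between the pads) lies 3 mm ahead of it; z points along the fingers, x is the direction in which the jaws open and shut, and the axes are right-handed (so a half turn about z gives the same grasp; the last joint's range is limited). The gripper opens to 85 mm and grips with 20 to 120 N. Pads are 22 mm wide; open, the fingers measure 114 mm over their backs; the gripper's body (76 mm by 85 mm) begins 54 mm behind the grasp point. The pads swing forward as they close: fully open they stand 13 mm farther back than shut.
Start: joints at [1.268, 0.264, 1.604, -0, 1.274, -0.037], TCP at [0.177, 0.651, 0.253] pointing down, gripper open.
Joint ranges: [-2.63, 2.63], [-0.94, 2.18], [0.31, 2.57], [-1.31, 4.45], [0, 2.66], [-2.55, 2.55]. Speed limits (rad/s): [2.57, 2.57, 3.14, 3.14, 3.14, 3.14].

## Interface

Orientations are given as a rotation vector (axis times angle).
In Python, from workcell import bot, viewer gives the robot as it stands.
- The arm moves only by the tool move_arm, never from a script. Its argument "series" is text: rows parted by semicolons, each of 7 numbers parted by spaces: the turn, a rotation vector about the tool's x, y, z scaled (see below), then the shift along the tool's x, y, z scaled (see below), then the opening, from -1 (shut) to 1 (fully open). A call has exactly 8 rows; each row is the pose to reach, as a shift and turn from the pose commanded when the call began, along the tool's axes at that moment; what a row does not reach only later rows make up. The controller multiplies each number of a shift by 100 mm and each number of a turn by 120 degrees. A row lasts 1/10 s, in which the tool goes at most 50 mm and 8.59 degrees, less where a joint would pass 70% of its speed; a pose out of reach is approached as far as the arm can. A call with a number of a shift or a turn outside -1 to 1 is refused whole. A call with a gripper value outside its range is refused whole. The fingers move at their own pace and stop on an object; "squeeze" is the grip in N (left out, the last holds). Time passes only in rows, so rows that repeat a pose let the fingers close, or fill a call up. It gives the time, the measured TCP pose, the force and the opening at its end, in the units of the state.
- bot.read_state(): the state, without advancing time (a new reading comes with each control period).
- viewer.read_camera(name): name is "scene" or "top"; returns a dict with "pixels" (480x640x3 uint8, red, green, blue), "K" (3x3 intrinsics, pixels), "world_to_cam" (4x4, takes a point from world to camera coordinates). Camera axes: x right, y up, looking along -z (the intrinsics and any distortion apply to the point x, -y, -z); pixel columns grow to the right and rows downward; lengths in m; the calibration is good to about 2 mm. A picture is of the moment at which its call begins. There is no depth.
- bot.finish_job(): hands the job in, once; it reports no verdict.
The state is a dict: "time": time; "q": joint angles; "joint_vel": joint speeds; "joint_torque": joint torques, N m; "tool_pos": TCP position; "tcp_rot": TCP orientation; "wrist_force": force on the tool from outside, world axes, zero at the start; "torque": the same for the moment, N m; "width": opening from 0.0 (shut) to 1.0 (fully open).
Only numpy, scipy, OpenCV 4.12 (cv2) and the standard library are available. Lean on these libraries where they do the work, as an engineer would, in place of code of your own. Each camera call takes 0.05 s, during which the arm holds its last target.

## Working session

There is one attempt and no reset: what is moved stays moved. The work goes in short steps, Python scripts to look and compute and a tool call to move; the robot and the scene stay as the last step left them, time stands still between calls to the robot, and variables do not carry over. Pictures are saved under pics/ and viewed, and the job is handed in when it is done.

Besides the shell and the picture viewer there is one more tool, called in YAML: its name, and indented under it one key for each argument. move_arm: Moves the arm, as the interface text tells. Its arguments: {"type":"object","properties":{"series":{"type":"string"},"squeeze":{"type":"number"}},"required":["series"]}

```bash
ls -la; mkdir -p pics; cat > h.py <<'E'
import numpy as np, cv2
from workcell import bot, viewer
from scipy.spatial.transform import Rotation as R
def snap(name,fn=None):
    c=viewer.read_camera(name)
    if fn: cv2.imwrite('pics/'+fn,cv2.cvtColor(c['pixels'],cv2.COLOR_RGB2BGR))
    return c
def ray(c,u,v):
    K=np.array(c['K']);W=np.array(c['world_to_cam'])
    d=np.array([(u-K[0,2])/K[0,0],(v-K[1,2])/K[1,1],1.0]); d=d*[1,-1,-1]
    Rw=W[:3,:3].T; o=-Rw@W[:3,3]; d=Rw@d
    return o,d/np.linalg.norm(d)
def onz(c,u,v,z):
    o,d=ray(c,u,v); return o+d*(z-o[2])/d[2]
def proj(c,p):
    K=np.array(c['K']);W=np.array(c['world_to_cam'])
    q=W[:3,:3]@np.array(p)+W[:3,3]; q=q*[1,-1,-1]; r=K@q; return r[:2]/r[2]
def tri(c1,p1,c2,p2):
    o1,d1=ray(c1,*p1);o2,d2=ray(c2,*p2)
    A=np.stack([d1,-d2],1); t=np.linalg.lstsq(A,o2-o1,rcond=None)[0]
    a=o1+d1*t[0];b=o2+d2*t[1]; return (a+b)/2,np.linalg.norm(a-b)
E
python3 - <<'E'
from h import *
s=bot.read_state(); print(s)
for n in('scene','top'):
    c=snap(n,n+'0.png'); print(n,c.keys(),c['K'],c['world_to_cam'])
E
```

```text
total 12
drwxr-xr-x  3 agent agent 4096 Dec  7 16:56 .
drwxr-xr-x 23 root  root  4096 Dec  7 16:56 ..
drwxr-xr-x  2 agent agent 4096 Dec  7 16:56 pics
{'time': 0.0, 'q': array([ 1.26809734e+00,  2.64772745e-01,  1.60543214e+00,  1.30091229e-05,
        1.27371915e+00, -3.68975412e-02]), 'joint_vel': array([ 9.44754877e-04,  1.67648063e-03, -1.02861171e-04, -1.60540968e-03,
       -1.23283167e-05, -1.43286821e-03]), 'joint_torque': array([ 1.46910779e-04, -5.15107727e+01, -3.67315400e+01, -9.95313621e-05,
        1.28839316e-02,  3.27783437e-05]), 'tool_pos': array([0.17709331, 0.6506121 , 0.2519174 ]), 'tcp_rot': array([ 2.49515584,  1.90667238, -0.00299986]), 'wrist_force': array([-0.50100951,  0.53419207, -0.97965722]), 'torque': array([-0.02173107,  0.04883445, -0.0337217 ]), 'width': 0.9967788300628418}
scene dict_keys(['pixels', 'K', 'world_to_cam']) [[545.69778902   0.         317.91981762]
 [  0.         545.69778902 239.22030951]
 [  0.           0.           1.        ]] [[-0.84938994  0.52762384  0.01223996  0.54963975]
 [-0.42532494 -0.69806778  0.5760209   0.17130244]
 [ 0.31246668  0.4840604   0.81734332 -1.38768458]
 [ 0.          0.          0.          1.        ]]
top dict_keys(['pixels', 'K', 'world_to_cam']) [[579.23881284   0.         325.12003983]
 [  0.         579.23881284 244.32643487]
 [  0.           0.           1.        ]] [[-1.50190638e-04 -9.99964245e-01  8.45489403e-03 -2.91912485e-03]
 [ 9.91178426e-01  9.71701971e-04  1.32530691e-01 -6.42733714e-01]
 [-1.32534168e-01  8.40021343e-03  9.91142841e-01 -1.38893524e+00]
 [ 0.00000000e+00  0.00000000e+00  0.00000000e+00  1.00000000e+00]]
```

View pics/scene0.png

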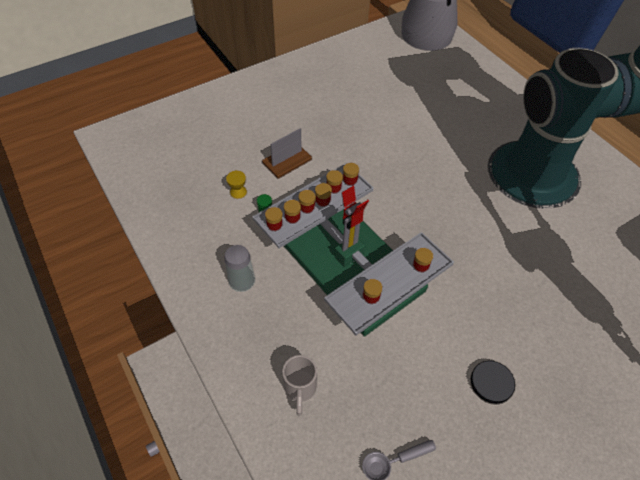

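View pics/top0.png

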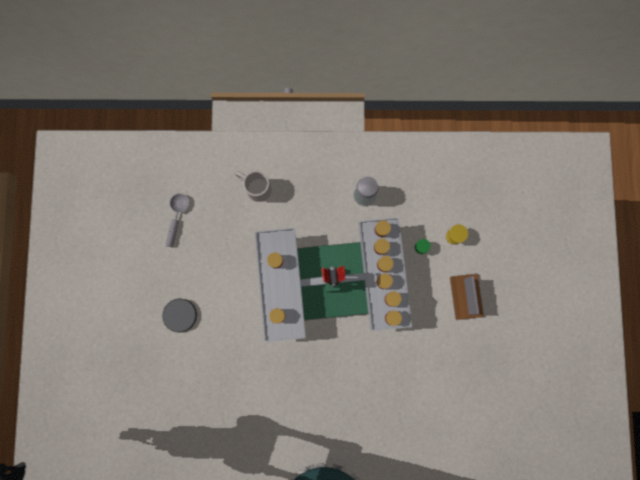

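```bash
python3 - <<'E'
import cv2
t=cv2.imread('pics/top0.png');s=cv2.imread('pics/scene0.png')
cv2.imwrite('pics/t1.png',cv2.resize(t[210:350,250:490],None,fx=3.3,fy=3.3,interpolation=cv2.INTER_CUBIC))
cv2.imwrite('pics/s1.png',cv2.resize(s[120:340,220:460],None,fx=2.7,fy=2.7,interpolation=cv2.INTER_CUBIC))
E
```

```text
(no output)
```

View pics/t1.png

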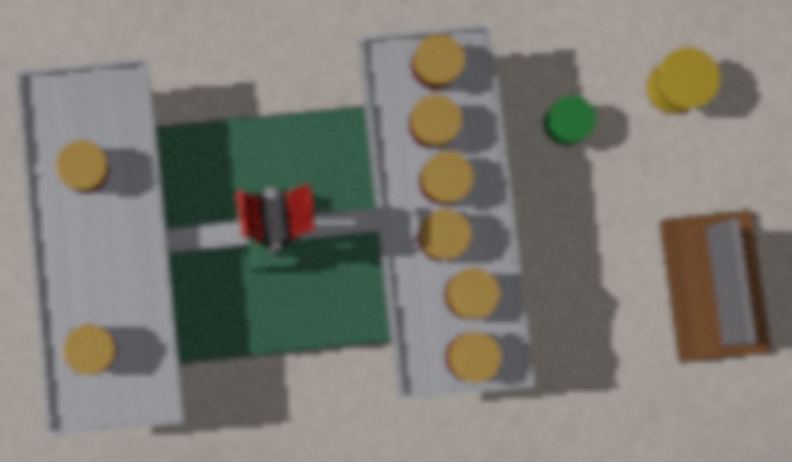

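View pics/s1.png

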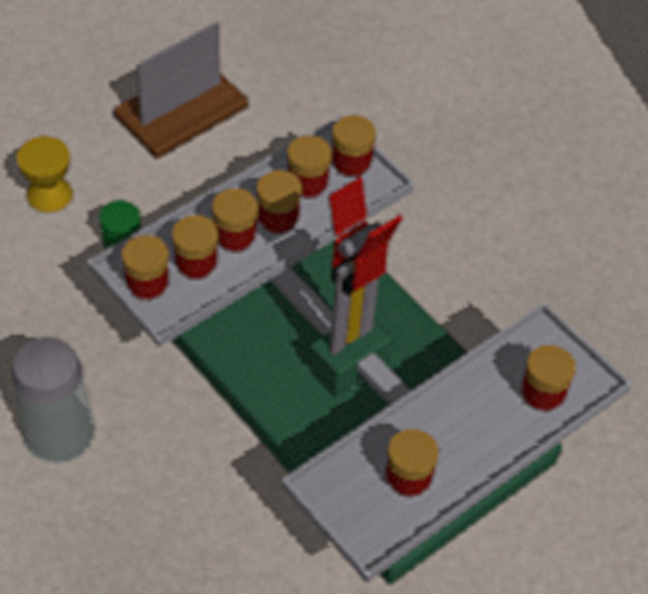

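```bash
cat > pots.py <<'E'
from h import *
def brass(c,z=0.130,box=(240,200,440,360)):
    hsv=cv2.cvtColor(c['pixels'],cv2.COLOR_RGB2HSV)
    m=cv2.inRange(hsv,(13,100,110),(24,255,255))
    n,l,st,ce=cv2.connectedComponentsWithStats(m)
    out=[]
    for i in range(1,n):
        if st[i,4]>80:
            u,v=ce[i]; out.append((u,v,st[i,2],st[i,3],st[i,4],onz(c,u,v,z)))
    return out
if __name__=='__main__':
    c=snap('top')
    W=c['world_to_cam']; print('cam',-W[:3,:3].T@W[:3,3])
    for o in brass(c): print(np.round(o[:5],1),np.round(o[5],4))
E
python3 pots.py
python3 - <<'E'
from h import *
c=snap('top');p=c['pixels'];hsv=cv2.cvtColor(p,cv2.COLOR_RGB2HSV)
# red handles
m=cv2.inRange(hsv,(0,150,60),(8,255,255))|cv2.inRange(hsv,(172,150,60),(180,255,255))
n,l,st,ce=cv2.connectedComponentsWithStats(m)
for i in range(1,n):
    if st[i,4]>30: print('red',st[i],ce[i])
# green base
m=cv2.inRange(hsv,(65,80,15),(90,255,255)); m[:, :295]=0; m[:,380:]=0
ys,xs=np.nonzero(m); print('green',xs.min(),xs.max(),ys.min(),ys.max())
# stand: brown foot
m=cv2.inRange(hsv,(5,90,30),(15,220,200)); m[:,:445]=0;m[:,490:]=0;m[:265]=0;m[330:]=0
r=cv2.minAreaRect(np.argwhere(m)[:,::-1].astype(np.float32)); print('foot',r, [onz(c,*q,0.014).round(4) for q in cv2.boxPoints(r)])
for v in range(274,320,3): print(v,[tuple(int(a) for a in p[v,u]) for u in range(458,486,2)])
E
```

```text
cam [0.45298198 0.00937288 1.46183984]
[286.7  95.  152.    4.  458. ] [0.9928 0.0902 0.13  ]
[387.2 124.8  45.   12.  454. ] [ 0.9191 -0.1501  0.13  ]
[431.8 125.3  40.   11.  351. ] [ 0.9182 -0.2568  0.13  ]
[464.8 125.5  18.   10.  116. ] [ 0.918  -0.3359  0.13  ]
[504.9 126.   30.   10.  257. ] [ 0.9171 -0.4319  0.13  ]
[614.1 136.6  10.   33.  176. ] [ 0.8915 -0.6925  0.13  ]
[635.1 158.3  10.   75.  419. ] [ 0.8381 -0.739   0.13  ]
[382.5 227.7  16.   14.  174. ] [ 0.6702 -0.1358  0.13  ]
[456.8 234.2  22.   20.  330. ] [ 0.6552 -0.3087  0.13  ]
[381.5 246.2  16.   15.  177. ] [ 0.6269 -0.1328  0.13  ]
[274.4 259.7  14.   15.  164. ] [0.595  0.1152 0.13  ]
[385.1 263.4  15.   15.  180. ] [ 0.5868 -0.1406  0.13  ]
[385.1 280.7  15.   14.  159. ] [ 0.5466 -0.14    0.13  ]
[392.9 298.6  16.   14.  182. ] [ 0.5056 -0.1574  0.13  ]
[276.8 315.5  15.   14.  169. ] [0.4671 0.1083 0.13  ]
[393.4 317.7  16.   14.  182. ] [ 0.4621 -0.1577  0.13  ]
red [337 267   8  15 102] [340.32352941 273.58823529]
red [322 268   8  15  78] [325.6025641  274.70512821]
green 297 366 243 479
foot ((466.4
[... 3017 characters left out ...]
61, 40, 25), (68, 55, 44), (92, 88, 84)]
313 [(104, 70, 44), (108, 72, 43), (112, 75, 46), (111, 73, 44), (108, 73, 46), (107, 82, 68), (100, 92, 93), (100, 94, 96), (95, 89, 90), (99, 93, 95), (95, 85, 84), (67, 45, 29), (65, 47, 34), (88, 83, 78)]
316 [(102, 69, 42), (106, 70, 40), (111, 74, 44), (110, 74, 44), (107, 71, 44), (105, 71, 43), (101, 66, 41), (102, 68, 42), (101, 69, 44), (108, 75, 51), (106, 76, 54), (106, 77, 56), (99, 76, 61), (99, 92, 85)]
319 [(117, 99, 86), (124, 109, 97), (122, 109, 99), (120, 108, 99), (120, 110, 103), (126, 118, 111), (150, 143, 136), (151, 144, 137), (147, 141, 135), (154, 147, 142), (158, 152, 146), (157, 151, 144), (160, 154, 147), (159, 154, 147)]
```

```bash
python3 - <<'E'
import cv2
t=cv2.imread('pics/top0.png');s=cv2.imread('pics/scene0.png')
cv2.imwrite('pics/t2.png',cv2.resize(t[255:325,440:500],None,fx=8,fy=8,interpolation=cv2.INTER_CUBIC))
cv2.imwrite('pics/t3.png',cv2.resize(t[255:305,305:365],None,fx=11,fy=11,interpolation=cv2.INTER_CUBIC))
cv2.imwrite('pics/s3.png',cv2.resize(s[170:270,320:390],None,fx=6,fy=6,interpolation=cv2.INTER_CUBIC))
E
```

```text
(no output)
```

View pics/t2.png

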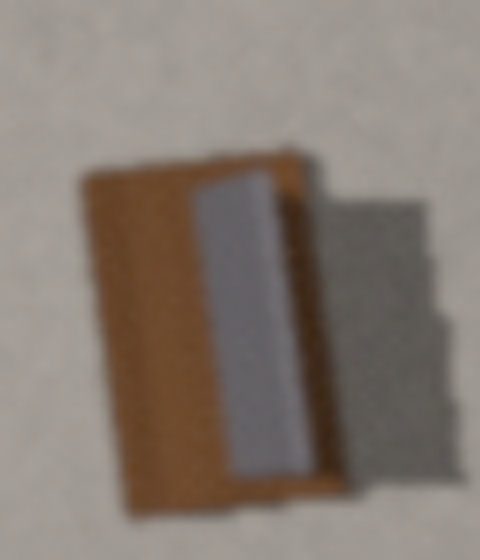

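View pics/t3.png

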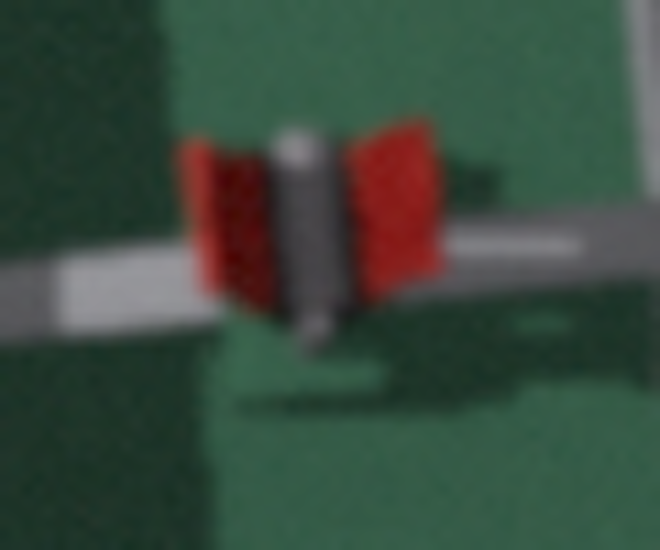

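View pics/s3.png

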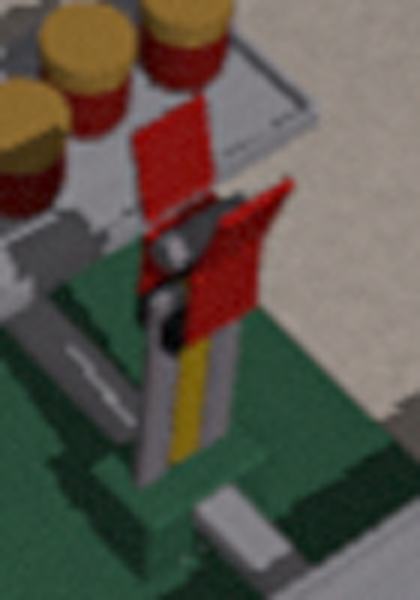

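```bash
python3 - <<'E'
from h import *
c=snap('top'); f=lambda x,y:(250+x/3.3,210+y/3.3)
P={k:onz(c,*f(*v),0.096)[:2] for k,v in dict(LL0=(22,73),LL1=(52,432),LR0=(148,63),LR1=(182,425),RL0=(363,40),RL1=(403,395),RR0=(488,30),RR1=(532,385)).items()}
for a in('LL','LR','RL','RR'):
    d=P[a+'0']-P[a+'1']; print(a,P[a+'0'].round(4),P[a+'1'].round(4),np.linalg.norm(d).round(4),np.degrees(np.arctan2(d[1],d[0])).round(2))
m=lambda *k:sum(P[x] for x in k)/len(k)
L=m('LL0','LL1','LR0','LR1');Rr=m('RL0','RL1','RR0','RR1');d=L-Rr
print('L',L,'R',Rr,'mid',(L+Rr)/2,np.linalg.norm(d),np.degrees(np.arctan2(-d[0],d[1])))
g=lambda x,y:(305+x/11,255+y/11)
print('barrel ctr',onz(c,*g(306,238),0.200), onz(c,*g(297,140),.2),onz(c,*g(315,345),.2))
print('handles mid',onz(c,*g(317,205),0.235))
a=onz(c,*g(197,215),0.235);b=onz(c,*g(437,195),0.235);print(a,b,np.linalg.norm(a-b))
# stand: top edge right side; crop t2 8x offset 440,255
s=lambda x,y:(440+x/8,255+y/8)
A=onz(c,*s(272,172),.09);B=onz(c,*s(310,474),.09);print('stand top outer edge',A,B,np.linalg.norm(A-B),np.degrees(np.arctan2(A[1]-B[1],A[0]-B[0])))
F=[onz(c,*s(*q),.014)[:2] for q in((82,175),(302,152),(350,492),(130,518))];F=np.array(F);print(F.round(4),'ctr',F.mean(0),[np.linalg.norm(F[i]-F[(i+1)%4]).round(4) for i in range(4)],np.degrees(np.arctan2(*( (F[0]+F[1]-F[2]-F[3])[::-1]))))
sc=snap('scene')
for q in([*L,.096],[0.555,-0.02,.197],[*F.mean(0),.09]): print(proj(sc,q))
E
```

```text
LL [0.6648 0.1609] [0.4089 0.1359] 0.2571 5.6
LR [0.6722 0.07  ] [0.4137 0.0443] 0.2598 5.68
RL [ 0.6893 -0.0857] [ 0.4346 -0.1119] 0.256 5.88
RR [ 0.6968 -0.1765] [ 0.4416 -0.2034] 0.2566 6.02
L [0.53992492 0.10278961] R [ 0.56558824 -0.14438068] mid [ 0.55275658 -0.02079553] 0.24849901164568572 5.927694650143319
barrel ctr [ 0.55060581 -0.01810795  0.2       ] [ 0.57011095 -0.01635617  0.2       ] [ 0.52939954 -0.0198489   0.2       ]
handles mid [ 0.55427675 -0.01948108  0.235     ]
[0.55233082 0.00367675 0.235     ] [ 0.55622412 -0.04265596  0.235     ] 0.0464959992085219
stand top outer edge [ 0.55960983 -0.35615315  0.09      ] [ 0.47051455 -0.36431748  0.09      ] 0.0894685756223197 5.235734512233996
[[ 0.5645 -0.3167]
 [ 0.5718 -0.3861]
 [ 0.4659 -0.3973]
 [ 0.4579 -0.3285]] ctr [ 0.51505241 -0.35713851] [np.float64(0.0698), np.float64(0.1065), np.float64(0.0692), np.float64(0.1073)] 6.1998182532822685
[391.18395786 276.64088545]
[353.90185396 207.03867303]
[286.98452238 134.9474115 ]
```

```bash
cat > go.py <<'E'
import sys
from h import *
# usage: go.py x y z yawdeg(tool x dir)
def rel(x,y,z,yaw,s=None):
    s=s or bot.read_state()
    R0=R.from_rotvec(s['tcp_rot']); p=s['tool_pos']
    a=np.radians(yaw)
    X=np.array([np.cos(a),np.sin(a),0]);Z=np.array([0,0,-1.]);T=R.from_matrix(np.stack([X,np.cross(Z,X),Z],1))
    sh=R0.inv().apply(np.array([x,y,z])-p); t=(R0.inv()*T).as_rotvec()
    return sh,t
if __name__=='__main__':
    s=bot.read_state()
    sh,t=rel(*map(float,sys.argv[1:5]),s)
    print('t',round(s['time'],2),'pos',s['tool_pos'].round(4),'w',round(s['width'],3),'F',s['wrist_force'].round(1))
    X=R.from_rotvec(s['tcp_rot']).as_matrix(); print('xdir yaw',np.degrees(np.arctan2(X[1,0],X[0,0])).round(2),'zax',X[:,2].round(4),'q',s['q'].round(3))
    print('TURN',(np.degrees(t)/120).round(4),'SHIFT',(sh/0.1).round(3))
E
python3 go.py 0.5528 -0.0208 0.30 95.9;python3 go.py 0.5528 -0.0208 0.30 -84.1
```

```text
t 0.3 pos [0.1772 0.6511 0.2528] w 1.002 F [-1.  -0.3 -0.3]
xdir yaw 74.77 zax [-3.e-04 -8.e-04 -1.e+00] q [ 1.268  0.264  1.604 -0.     1.274 -0.037]
TURN [-1.000e-04  4.000e-04 -1.761e-01] SHIFT [-5.496  5.389 -0.468]
t 0.3 pos [0.1772 0.6511 0.2528] w 1.002 F [-1.  -0.3 -0.3]
xdir yaw 74.77 zax [-3.e-04 -8.e-04 -1.e+00] q [ 1.268  0.264  1.604 -0.     1.274 -0.037]
TURN [6.0000e-04 1.0000e-04 1.3239e+00] SHIFT [-5.496  5.389 -0.468]
```

move_arm:
  series: "0 0 0 -0.5 0.5 -0.3 1;0 0 0 -1 0.98 -0.6 1;0 0 0 -1 0.98 -0.6 1;0 0 0 -1 0.98 -0.6 1;0 0 0 -1 0.98 -0.6 1;0 0 0 -1 0.98 -0.6 1;0 0 0 -1 0.98 -0.6 1;0 0 0 -1 0.98 -0.6 1"

```text
time: 1.1
tool_pos: [0.2447, 0.5296, 0.312]
tcp_rot: [2.494, 1.909, -0.003]
wrist_force: [0.5, 0.3, -1.2]
width: 0.995
```

move_arm:
  series: "0 0 0 -1 0.98 0 1;0 0 0 -1 0.98 0 1;0 0 0 -1 0.98 0 1;0 0 0 -1 0.98 0 1;0 0 0 -1 0.98 0 1;0 0 0 -1 0.98 0 1;0 0 0 -1 0.98 0 1;0 0 0 -1 0.98 0 1"

```text
time: 1.9
tool_pos: [0.3133, 0.4078, 0.3131]
tcp_rot: [-2.495, -1.91, 0.001]
wrist_force: [-0.2, -0.2, -0.6]
width: 0.998
```

move_arm:
  series: "0 0 0 -1 0.98 0 1;0 0 0 -1 0.98 0 1;0 0 0 -1 0.98 0 1;0 0 0 -1 0.98 0 1;0 0 0 -1 0.98 0 1;0 0 0 -1 0.98 0 1;0 0 0 -1 0.98 0 1;0 0 0 -1 0.98 0 1"

```text
time: 2.7
tool_pos: [0.3816, 0.2856, 0.3132]
tcp_rot: [-2.494, -1.91, 0.0]
wrist_force: [-0.3, -0.2, 0.0]
width: 1.0
```

move_arm:
  series: "0 0 0 -1 0.98 0 1;0 0 0 -1 0.98 0 1;0 0 0 -1 0.98 0 1;0 0 0 -1 0.98 0 1;0 0 0 -1 0.98 0 1;0 0 0 -1 0.98 0 1;0 0 0 -1 0.98 0 1;0 0 0 -1 0.98 0 1"

```text
time: 3.5
tool_pos: [0.4499, 0.1635, 0.3133]
tcp_rot: [-2.494, -1.91, -0.0]
wrist_force: [0.7, 0.2, 0.8]
width: 1.004
```

```bash
python3 go.py 0.5528 -0.0208 0.30 95.9
```

```text
t 3.5 pos [0.4499 0.1635 0.3133] w 1.004 F [0.7 0.2 0.8]
xdir yaw 74.89 zax [-1.e-04  2.e-04 -1.e+00] q [ 0.296 -0.148  1.928  0.     1.361 -1.011]
TURN [-0.000e+00 -1.000e-04 -1.751e-01] SHIFT [-1.511  1.473  0.133]
```

move_arm:
  series: "0 0 -0.07 -0.3 0.3 0 1;0 0 -0.14 -0.6 0.6 0 1;0 0 -0.175 -1 0.98 0 1;0 0 -0.175 -1 0.98 0 1;0 0 -0.175 -1 0.98 0 1;0 0 -0.175 -1 0.98 0 1;0 0 -0.175 -1 0.98 0 1;0 0 -0.175 -1 0.98 0 1"

```text
time: 4.3
tool_pos: [0.5182, 0.0414, 0.3134]
tcp_rot: [-2.105, -2.332, -0.0]
wrist_force: [0.3, 0.9, -0.0]
width: 1.001
```

```bash
python3 go.py 0.5528 -0.0208 0.30 95.9
```

```text
t 4.3 pos [0.5182 0.0414 0.3134] w 1.001 F [ 0.3  0.9 -0. ]
xdir yaw 95.87 zax [ 0.e+00  3.e-04 -1.e+00] q [ 0.032 -0.065  1.853  0.     1.353 -1.642]
TURN [ 0.     -0.0001 -0.0002] SHIFT [-0.655  0.28   0.133]
```

move_arm:
  series: "0 0 0 -0.35 0.15 0 1;0 0 0 -0.655 0.28 0 1;0 0 0 -0.655 0.28 0 1;0 0 0 -0.655 0.28 0 1;0 0 0 -0.655 0.28 0.3 1;0 0 0 -0.655 0.28 0.6 1;0 0 0 -0.655 0.28 0.91 1;0 0 0 -0.655 0.28 0.91 1"

```text
time: 5.1
tool_pos: [0.5491, -0.0205, 0.2173]
tcp_rot: [-2.1, -2.326, 0.009]
wrist_force: [-0.2, 0.3, -0.7]
width: 0.998
```

```bash
python3 go.py 0.5528 -0.0208 0.222 95.9; python3 - <<'E'
from h import *
s=snap('scene')['pixels'];cv2.imwrite('pics/s4.png',cv2.cvtColor(cv2.resize(s[150:270,290:420],None,fx=5,fy=5,interpolation=cv2.INTER_CUBIC),cv2.COLOR_RGB2BGR))
E
```

```text
t 5.1 pos [ 0.5491 -0.0205  0.2173] w 0.998 F [-0.2  0.3 -0.7]
xdir yaw 95.86 zax [-0.0098  0.0012 -1.    ] q [-0.083  0.059  1.908  0.     1.184 -1.756]
TURN [-0.0046 -0.0011 -0.0004] SHIFT [-0.006  0.036 -0.047]
```

View pics/s4.png

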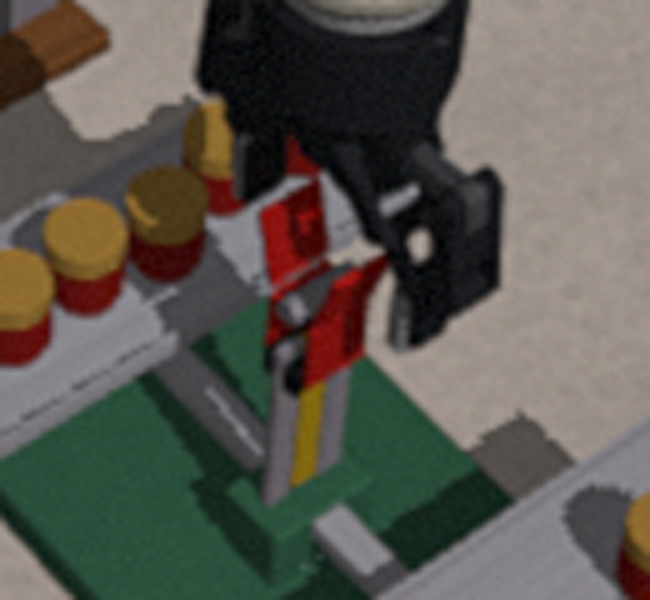

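move_arm:
  series: "0 0 0 0 0 0 1;0 0 0 0 0 0 1;0 0 0 0 0 0 -1;0 0 0 0 0 0 -1;0 0 0 0 0 0 -1;0 0 0 0 0 0 -1;0 0 0 0 0 0 -1;0 0 0 0 0 0 -1"
  squeeze: 30

```text
time: 5.95
tool_pos: [0.5532, -0.0225, 0.2222]
tcp_rot: [2.107, 2.33, -0.001]
wrist_force: [-1.0, -1.4, -0.1]
width: 0.312
```

move_arm:
  series: "0 0 0 0 0 0 -1;0 0 0 0 0 0 -1;0 0 0 0 0 0 -1;0 0 0 0 0 0 -1;0 0 0 0 0 0 -1;0 0 0 0 0 0 -1;0 0 0 0 0 0 -1;0 0 0 0 0 0 -1"

```text
time: 6.75
tool_pos: [0.5532, -0.0222, 0.2223]
tcp_rot: [-2.107, -2.33, 0.0]
wrist_force: [0.1, -1.1, 0.4]
width: 0.311
```

```bash
python3 go.py 0.5528 -0.0208 0.222 95.9; python3 - <<'E'
from h import *
s=snap('scene')['pixels'];cv2.imwrite('pics/s5.png',cv2.cvtColor(cv2.resize(s[150:270,290:420],None,fx=5,fy=5,interpolation=cv2.INTER_CUBIC),cv2.COLOR_RGB2BGR))
E
```

```text
t 6.75 pos [ 0.5532 -0.0222  0.2223] w 0.311 F [ 0.1 -1.1  0.4]
xdir yaw 95.77 zax [-1.e-04  0.e+00 -1.e+00] q [-0.085  0.057  1.901 -0.     1.184 -1.757]
TURN [-0.     -0.     -0.0011] SHIFT [ 0.014 -0.002  0.003]
```

View pics/s5.png

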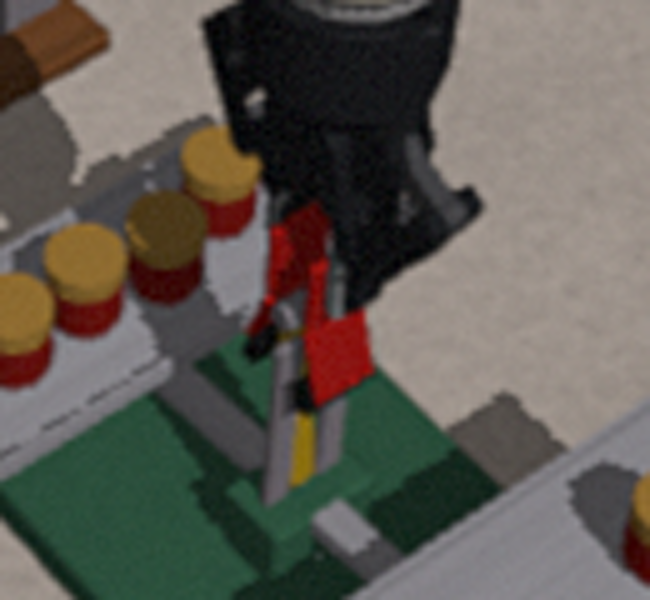

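move_arm:
  series: "0 0 0 0 0 -0.15 -1;0 0 0 0 0 -0.3 -1;0 0 0 0 0 -0.45 -1;0 0 0 0 0 -0.6 -1;0 0 0 0 0 -0.8 -1;0 0 0 0 0 -0.9 -1;0 0 0 0 0 -0.9 -1;0 0 0 0 0 -0.9 -1"

```text
time: 7.6
tool_pos: [0.5532, -0.0222, 0.3124]
tcp_rot: [2.107, 2.33, 0.0]
wrist_force: [0.8, 0.2, -1.3]
width: 0.313
```

```bash
python3 go.py 0.515 -0.358 0.31 96; python3 - <<'E'
from h import *
snap('scene','s6.png');snap('top','t6.png')
E
```

```text
t 7.6 pos [ 0.5532 -0.0222  0.3124] w 0.313 F [ 0.8  0.2 -1.3]
xdir yaw 95.77 zax [ 3.e-04  1.e-04 -1.e+00] q [-0.085  0.002  1.791  0.     1.349 -1.757]
TURN [ 0.0001 -0.     -0.0019] SHIFT [-3.303 -0.717  0.023]
```

View pics/s6.png

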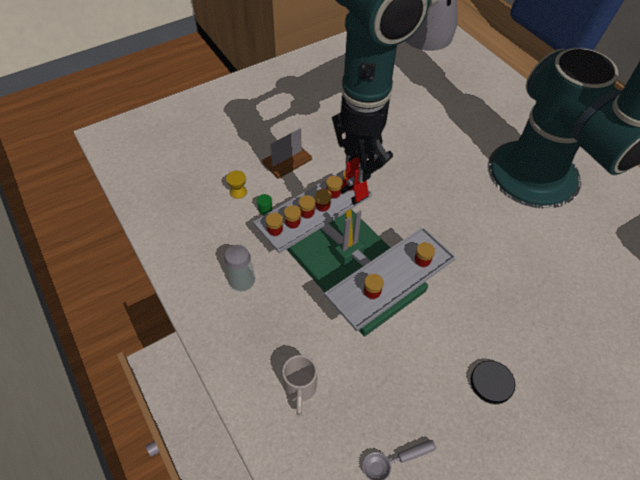

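move_arm:
  series: "0 0 0 -0.5 -0.1 0 -1;0 0 0 -1 -0.22 0 -1;0 0 0 -1 -0.22 0 -1;0 0 0 -1 -0.22 0 -1;0 0 0 -1 -0.22 0 -1;0 0 0 -1 -0.22 0 -1;0 0 0 -1 -0.22 0 -1;0 0 0 -1 -0.22 0 -1"

```text
time: 8.5
tool_pos: [0.5415, -0.123, 0.3123]
tcp_rot: [-2.105, -2.332, -0.0]
wrist_force: [0.7, 0.4, -0.1]
width: 0.311
```

move_arm:
  series: "0 0 0 -0.5 -0.1 0 -1;0 0 0 -1 -0.22 0 -1;0 0 0 -1 -0.22 0 -1;0 0 0 -1 -0.22 0 -1;0 0 0 -1 -0.22 0 -1;0 0 0 -1 -0.22 0 -1;0 0 0 -1 -0.22 0 -1;0 0 0 -1 -0.22 0 -1"

```text
time: 9.3
tool_pos: [0.5298, -0.2247, 0.3124]
tcp_rot: [2.105, 2.332, 0.0]
wrist_force: [-0.9, -0.1, -0.8]
width: 0.316
```

move_arm:
  series: "0 0 0 -0.5 -0.1 0 -1;0 0 0 -1 -0.22 0 -1;0 0 0 -1 -0.22 0 -1;0 0 0 -1 -0.22 0 -1;0 0 0 -1 -0.22 0 -1;0 0 0 -1 -0.22 0 -1;0 0 0 -1 -0.22 0 -1;0 0 0 -1 -0.22 0 -1"

```text
time: 10.1
tool_pos: [0.518, -0.3264, 0.3125]
tcp_rot: [2.105, 2.332, 0.0]
wrist_force: [-0.1, -0.7, -0.7]
width: 0.314
```

```bash
python3 go.py 0.515 -0.358 0.137 96; python3 - <<'E'
from h import *
c=snap('scene','s7.png');t=snap('top','t7.png')
W=c['world_to_cam'];print(-W[:3,:3].T@W[:3,3])
for n,k,b in(('s7a',c,(60,200,240,360)),('t7a',t,(220,360,420,560))):
    cv2.imwrite(f'pics/{n}.png',cv2.cvtColor(cv2.resize(k['pixels'][b[0]:b[1],b[2]:b[3]],None,fx=4.5,fy=4.2,interpolation=cv2.INTER_CUBIC),cv2.COLOR_RGB2BGR))
E
```

```text
t 10.1 pos [ 0.518  -0.3264  0.3125] w 0.314 F [-0.1 -0.7 -0.7]
xdir yaw 95.85 zax [ 3.e-04 -1.e-04 -1.e+00] q [-0.603  0.115  1.671  0.     1.355 -2.276]
TURN [ 0.0001  0.0001 -0.0013] SHIFT [-0.311 -0.063  1.755]
[0.97332286 0.50130083 1.02881338]
```

View pics/s7a.png

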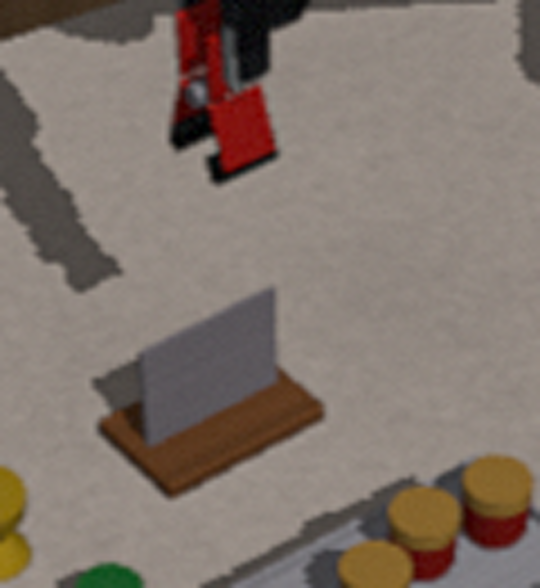

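View pics/t7a.png

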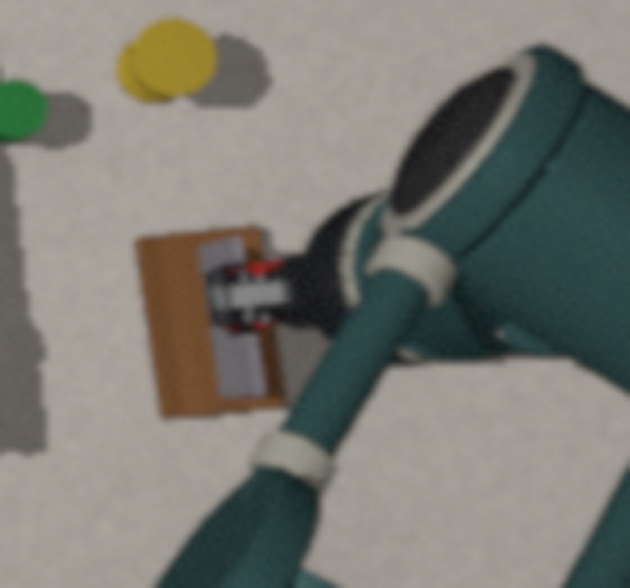

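```bash
python3 - <<'E'
from h import *
c=snap('scene')
for q in((142,352),(274,288)): 
    p=(240+q[0]/4.5,60+q[1]/4.2); print(p,onz(c,*p,0.09))
E
```

```text
(271.55555555555554, 143.8095238095238) [ 0.56169807 -0.35022005  0.09      ]
(300.8888888888889, 128.57142857142856) [ 0.4748045  -0.35868109  0.09      ]
```

move_arm:
  series: "0 0 0 -0.3 -0.05 0 -1;0 0 0 -0.3 -0.05 0 -1;0 0 0 -0.3 -0.05 0.2 -1;0 0 0 -0.3 -0.05 0.5 -1;0 0 0 -0.3 -0.05 0.8 -1;0 0 0 -0.3 -0.05 0.8 -1;0 0 0 -0.3 -0.05 0.8 -1;0 0 0 -0.3 -0.05 0.8 -1"

```text
time: 11.05
tool_pos: [0.5168, -0.3583, 0.2345]
tcp_rot: [2.105, 2.328, 0.001]
wrist_force: [0.2, -0.5, -0.8]
width: 0.316
```

```bash
python3 go.py 0.5165 -0.357 0.1373 95.8; python3 - <<'E'
from h import *
c=snap('scene','s8.png')
for n,k,b in(('s8a',c,(60,200,240,360)),):
    cv2.imwrite(f'pics/{n}.png',cv2.cvtColor(cv2.resize(k['pixels'][b[0]:b[1],b[2]:b[3]],None,fx=4.5,fy=4.2,interpolation=cv2.INTER_CUBIC),cv2.COLOR_RGB2BGR))
E
```

```text
t 11.05 pos [ 0.5168 -0.3583  0.2345] w 0.316 F [ 0.2 -0.5 -0.8]
xdir yaw 95.77 zax [ 0.0026 -0.0019 -1.    ] q [-0.646  0.188  1.731  0.     1.219 -2.317]
TURN [ 0.0011  0.001  -0.0002] SHIFT [ 0.015 -0.004  0.972]
```

View pics/s8a.png

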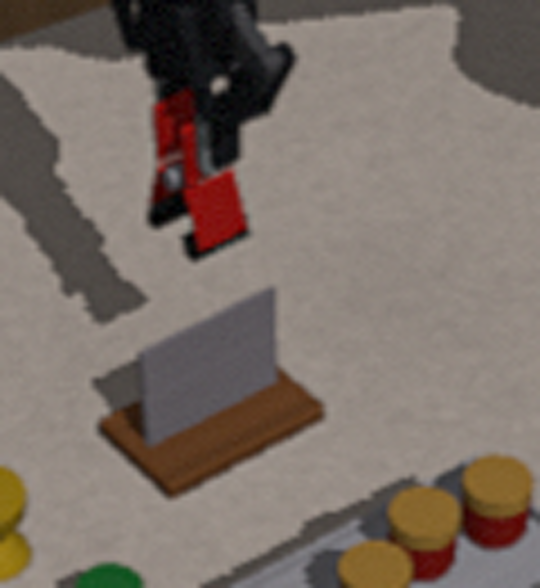

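move_arm:
  series: "0 0 0 0 0 0.15 -1;0 0 0 0 0 0.3 -1;0 0 0 0 0 0.45 -1;0 0 0 0 0 0.6 -1;0 0 0 0 0 0.75 -1;0 0 0 0 0 0.9 -1;0 0 0 0 0 0.95 -1;0 0 0 0 0 0.95 -1"

```text
time: 11.9
tool_pos: [0.515, -0.3572, 0.1356]
tcp_rot: [-2.105, -2.328, 0.0]
wrist_force: [-1.3, -0.2, -0.7]
width: 0.312
```

```bash
python3 go.py 0.5165 -0.357 0.1373 95.8; python3 - <<'E'
from h import *
c=snap('scene','s9.png')
for n,k,b in(('s9a',c,(60,200,240,360)),):
    cv2.imwrite(f'pics/{n}.png',cv2.cvtColor(cv2.resize(k['pixels'][b[0]:b[1],b[2]:b[3]],None,fx=4.5,fy=4.2,interpolation=cv2.INTER_CUBIC),cv2.COLOR_RGB2BGR))
E
```

```text
t 11.9 pos [ 0.515  -0.3572  0.1356] w 0.312 F [-1.3 -0.2 -0.7]
xdir yaw 95.77 zax [-0.0021  0.0016 -1.    ] q [-0.646  0.271  1.822 -0.     1.051 -2.318]
TURN [-0.0009 -0.0009 -0.0002] SHIFT [ 0.     0.015 -0.017]
```

View pics/s9a.png

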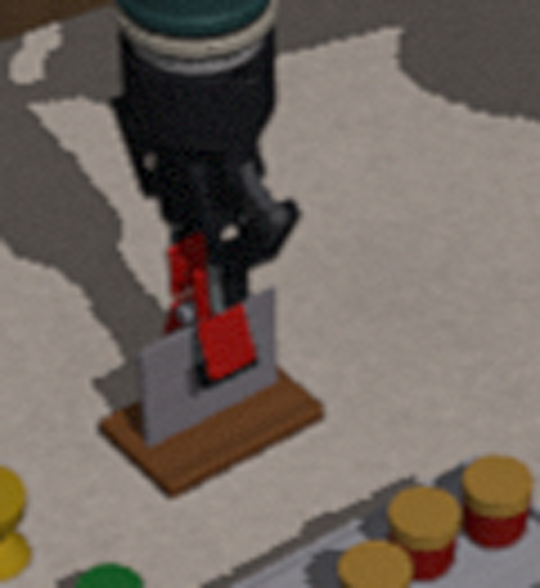

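move_arm:
  series: "0 0 0 0 0 0 -1;0 0 0 0 0 0 -0.2;0 0 0 0 0 0 0;0 0 0 0 0 0 0.2;0 0 0 0 0 0 0.6;0 0 0 0 0 0 1;0 0 0 0 0 0 1;0 0 0 0 0 0 1"

```text
time: 12.75
tool_pos: [0.5158, -0.3577, 0.1373]
tcp_rot: [2.107, 2.33, 0.0]
wrist_force: [-0.3, -0.0, -0.3]
width: 1.002
```

```bash
python3 go.py 0.5165 -0.357 0.1373 95.8
```

```text
t 12.75 pos [ 0.5158 -0.3577  0.1373] w 1.002 F [-0.3 -0.  -0.3]
xdir yaw 95.77 zax [ 1.e-04 -1.e-04 -1.e+00] q [-0.646  0.27   1.821 -0.     1.051 -2.318]
TURN [ 0.      0.     -0.0002] SHIFT [0.006 0.008 0.   ]
```

move_arm:
  series: "0 0 0 0 0 -0.2 1;0 0 0 0 0 -0.5 1;0 0 0 0 0 -1 1;0 0 0 0 0 -1 1;0 0 0 0 0 -1 1;0 0 0 0 0 -1 1;0 0 0 0 0 -1 1;0 0 0 0 0 -1 1"

```text
time: 13.55
tool_pos: [0.515, -0.3571, 0.2354]
tcp_rot: [-2.105, -2.328, 0.0]
wrist_force: [-0.8, -0.2, -0.7]
width: 0.999
```

move_arm:
  series: "0 0 0 0.5 0 -0.5 1;0 0 0 1 0 -0.5 1;0 0 0 1 0 -0.5 1;0 0 0 1 0 -0.5 1;0 0 0 1 0 -0.5 1;0 0 0 1 0 -0.5 1;0 0 0 1 0 -0.5 1;0 0 0 1 0 -0.5 1"

```text
time: 14.35
tool_pos: [0.5055, -0.259, 0.2865]
tcp_rot: [-2.107, -2.328, 0.001]
wrist_force: [-1.0, 0.3, 0.1]
width: 0.999
```

```bash
python3 - <<'E'
from h import *
c=snap('scene','s10.png');t=snap('top','t10.png')
for n,k,b in(('s10a',c,(60,200,240,360)),('t10a',t,(210,350,350,490))):
    cv2.imwrite(f'pics/{n}.png',cv2.cvtColor(cv2.resize(k['pixels'][b[0]:b[1],b[2]:b[3]],None,fx=4.2,fy=4.2,interpolation=cv2.INTER_CUBIC),cv2.COLOR_RGB2BGR))
E
```

```text
(no output)
```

View pics/s10a.png

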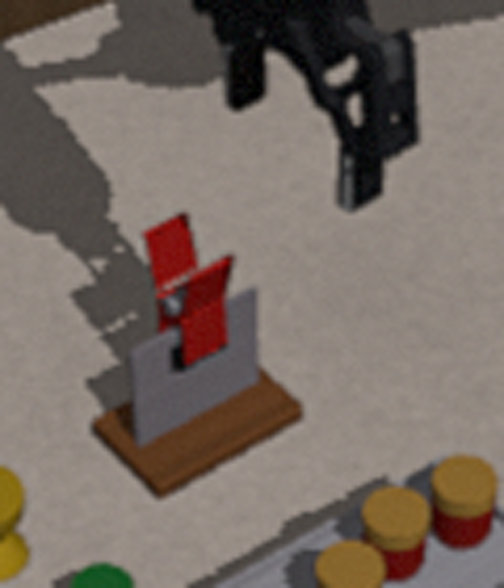

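View pics/t10a.png

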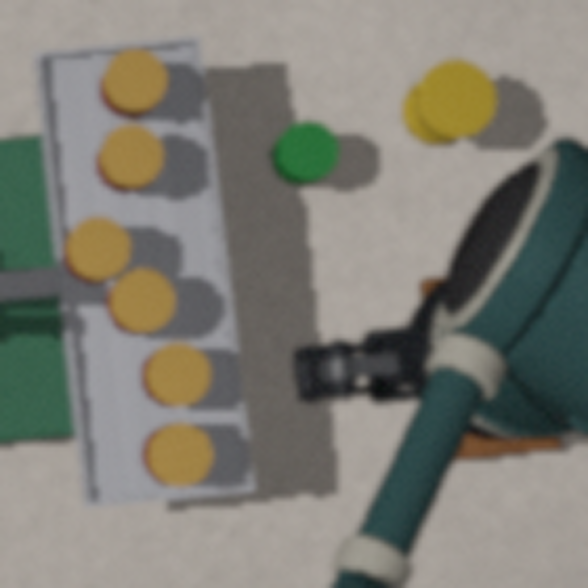

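```bash
python3 - <<'E'
from pots import *
c=snap('top')
for o in brass(c,0.111):
    if 240<o[0]<420 and 210<o[1]<360: print(np.round(o[:5],1),np.round(o[5],4),'z.149',onz(c,o[0],o[1],.149).round(4))
E
python3 go.py 0.462 -0.157 0.18 95.8
```

```text
[381.8 229.   15.   15.  169. ] [ 0.6702 -0.1359  0.111 ] z.149 [ 0.6641 -0.1318  0.149 ]
[380.8 247.3  15.   15.  171. ] [ 0.6268 -0.1331  0.111 ] z.149 [ 0.6219 -0.1291  0.149 ]
[274. 259.  15.  15. 172.] [0.5988 0.1177 0.111 ] z.149 [0.5947 0.1146 0.149 ]
[378.2 275.3  26.   27.  357. ] [ 0.5607 -0.1263  0.111 ] z.149 [ 0.5577 -0.1225  0.149 ]
[391.9 298.9  16.   14.  174. ] [ 0.5058 -0.1574  0.111 ] z.149 [ 0.5043 -0.1527  0.149 ]
[276.3 315.5  15.   14.  173. ] [0.4675 0.1109 0.111 ] z.149 [0.4671 0.108  0.149 ]
[392.3 317.8  16.   14.  178. ] [ 0.4622 -0.1576  0.111 ] z.149 [ 0.4619 -0.1529  0.149 ]
t 14.5 pos [ 0.5056 -0.2587  0.2869] w 0.998 F [-1.  -0.8  0.1]
xdir yaw 95.73 zax [-5.e-04  2.e-04 -1.e+00] q [-0.517  0.043  1.795 -0.     1.304 -2.187]
TURN [-0.0002 -0.0001 -0.0006] SHIFT [ 1.055 -0.332  1.07 ]
```

move_arm:
  series: "0 0 0 0.5 -0.16 0 0.8;0 0 0 1 -0.33 0.1 0.8;0 0 0 1 -0.33 0.4 0.8;0 0 0 1 -0.33 0.8 0.8;0 0 0 1 -0.33 0.8 0.8;0 0 0 1 -0.33 0.8 0.8;0 0 0 1 -0.33 0.8 0.8;0 0 0 1 -0.33 0.8 0.8"

```text
time: 15.3
tool_pos: [0.4644, -0.163, 0.2097]
tcp_rot: [2.105, 2.327, 0.002]
wrist_force: [0.3, 0.3, -0.5]
width: 0.9
```

```bash
python3 go.py 0.4622 -0.1576 0.102 95.8
```

```text
t 15.3 pos [ 0.4644 -0.163   0.2097] w 0.9 F [ 0.3  0.3 -0.5]
xdir yaw 95.74 zax [ 0.0036 -0.0015 -1.    ] q [-0.388 -0.055  2.037 -0.     1.156 -2.059]
TURN [ 0.0016  0.0009 -0.0005] SHIFT [ 0.058 -0.02   1.076]
```

move_arm:
  series: "0 0 0 0.055 -0.005 0.1 0.8;0 0 0 0.055 -0.005 0.3 0.8;0 0 0 0.055 -0.005 0.5 0.8;0 0 0 0.055 -0.005 0.7 0.8;0 0 0 0.055 -0.005 0.9 0.8;0 0 0 0.055 -0.005 1 0.8;0 0 0 0.055 -0.005 1 0.8;0 0 0 0.055 -0.005 1 0.8"

```text
time: 16.1
tool_pos: [0.4622, -0.1567, 0.1078]
tcp_rot: [2.106, 2.33, 0.0]
wrist_force: [0.1, -0.3, 0.8]
width: 0.901
```

```bash
python3 go.py 0.4622 -0.1576 0.102 95.8;python3 - <<'E'
from h import *
c=snap('scene','s11.png')
b=(130,300,230,400)
cv2.imwrite('pics/s11a.png',cv2.cvtColor(cv2.resize(c['pixels'][b[0]:b[1],b[2]:b[3]],None,fx=3.5,fy=3.5,interpolation=cv2.INTER_CUBIC),cv2.COLOR_RGB2BGR))
E
```

```text
t 16.1 pos [ 0.4622 -0.1567  0.1078] w 0.901 F [ 0.1 -0.3  0.8]
xdir yaw 95.77 zax [ 5.e-04 -2.e-04 -1.e+00] q [-0.378  0.052  2.137  0.     0.951 -2.049]
TURN [ 0.0002  0.0001 -0.0002] SHIFT [-0.009 -0.001  0.058]
```

View pics/s11a.png

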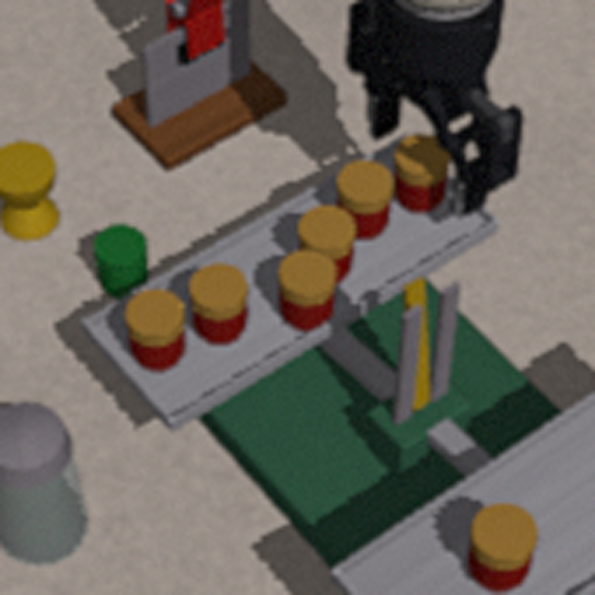

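move_arm:
  series: "0 0 0 -0.009 0 0.04 0.8;0 0 0 -0.009 0 0.04 0.8;0 0 0 -0.009 0 0.04 0.3;0 0 0 -0.009 0 0.04 0;0 0 0 -0.009 0 0.04 -0.4;0 0 0 -0.009 0 0.04 -1;0 0 0 -0.009 0 0.04 -1;0 0 0 -0.009 0 0.04 -1"
  squeeze: 25

```text
time: 16.95
tool_pos: [0.462, -0.1576, 0.1036]
tcp_rot: [2.107, 2.33, 0.0]
wrist_force: [0.2, 0.4, 3.8]
width: 0.415
```

move_arm:
  series: "0 0 0 0 0 -0.1 -1;0 0 0 0 0 -0.3 -1;0 0 0 0 0 -0.6 -1;0 0 0 0 0 -0.9 -1;0 0 0 0 0 -1 -1;0 0 0 0 0 -1 -1;0 0 0 0 0 -1 -1;0 0 0 0 0 -1 -1"

```text
time: 17.75
tool_pos: [0.4606, -0.157, 0.2013]
tcp_rot: [-2.105, -2.328, 0.002]
wrist_force: [-0.3, -0.5, -0.9]
width: 0.414
```

```bash
python3 go.py 0.530 0.102 0.24 95.8;python3 - <<'E'
from h import *
c=snap('scene','s12.png')
b=(90,330,230,460)
cv2.imwrite('pics/s12a.png',cv2.cvtColor(cv2.resize(c['pixels'][b[0]:b[1],b[2]:b[3]],None,fx=2.5,fy=2.5,interpolation=cv2.INTER_CUBIC),cv2.COLOR_RGB2BGR))
E
```

```text
t 17.75 pos [ 0.4606 -0.157   0.2013] w 0.414 F [-0.3 -0.5 -0.9]
xdir yaw 95.77 zax [-0.0032  0.0013 -1.    ] q [-0.38  -0.054  2.052  0.     1.147 -2.051]
TURN [-0.0015 -0.0008 -0.0002] SHIFT [ 2.508  0.95  -0.386]
```

View pics/s12a.png

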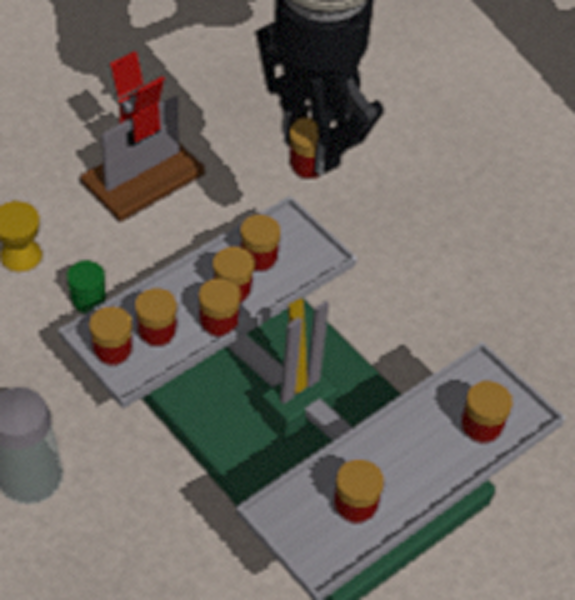

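move_arm:
  series: "0 0 0 0.3 0 -0.5 -1;0 0 0 0.6 0.15 -0.5 -1;0 0 0 1 0.35 -0.5 -1;0 0 0 1 0.35 -0.5 -1;0 0 0 1 0.35 -0.5 -1;0 0 0 1 0.35 -0.5 -1;0 0 0 1 0.35 -0.5 -1;0 0 0 1 0.35 -0.5 -1"

```text
time: 18.6
tool_pos: [0.4862, -0.0554, 0.2528]
tcp_rot: [-2.108, -2.328, 0.001]
wrist_force: [1.0, -0.6, 0.0]
width: 0.41
```

move_arm:
  series: "0 0 0 0.4 0.2 0 -1;0 0 0 0.8 0.4 0 -1;0 0 0 1 0.5 0 -1;0 0 0 1 0.5 0 -1;0 0 0 1 0.5 0 -1;0 0 0 1 0.5 0 -1;0 0 0 1 0.5 0 -1;0 0 0 1 0.5 0 -1"

```text
time: 19.4
tool_pos: [0.5261, 0.0491, 0.2533]
tcp_rot: [2.108, 2.329, -0.0]
wrist_force: [-0.0, 1.2, -0.3]
width: 0.414
```

```bash
python3 go.py 0.530 0.102 0.1426 95.8
```

```text
t 19.4 pos [0.5261 0.0491 0.2533] w 0.414 F [-0.   1.2 -0.3]
xdir yaw 95.69 zax [ 0.e+00 -1.e-04 -1.e+00] q [ 0.046 -0.015  1.915 -0.     1.241 -1.624]
TURN [ 0.      0.0001 -0.0009] SHIFT [0.523 0.091 1.107]
```

move_arm:
  series: "0 0 0 0.3 0.05 0 -1;0 0 0 0.52 0.09 0 -1;0 0 0 0.52 0.09 0.2 -1;0 0 0 0.52 0.09 0.4 -1;0 0 0 0.52 0.09 0.6 -1;0 0 0 0.52 0.09 0.8 -1;0 0 0 0.52 0.09 0.9 -1;0 0 0 0.52 0.09 0.9 -1"

```text
time: 20.2
tool_pos: [0.5287, 0.1021, 0.1616]
tcp_rot: [-2.106, -2.328, 0.004]
wrist_force: [-1.0, -0.3, -0.8]
width: 0.411
```

```bash
python3 go.py 0.530 0.102 0.1426 95.8;python3 - <<'E'
from h import *
c=snap('scene','s13.png')
b=(120,360,230,460)
cv2.imwrite('pics/s13a.png',cv2.cvtColor(cv2.resize(c['pixels'][b[0]:b[1],b[2]:b[3]],None,fx=2.5,fy=2.5,interpolation=cv2.INTER_CUBIC),cv2.COLOR_RGB2BGR))
E
```

```text
t 20.2 pos [0.5287 0.1021 0.1616] w 0.411 F [-1.  -0.3 -0.8]
xdir yaw 95.74 zax [-3.5e-03 -5.0e-04 -1.0e+00] q [ 0.145  0.086  1.989 -0.     1.07  -1.526]
TURN [-0.0017  0.0001 -0.0005] SHIFT [-0.003  0.014  0.19 ]
```

View pics/s13a.png

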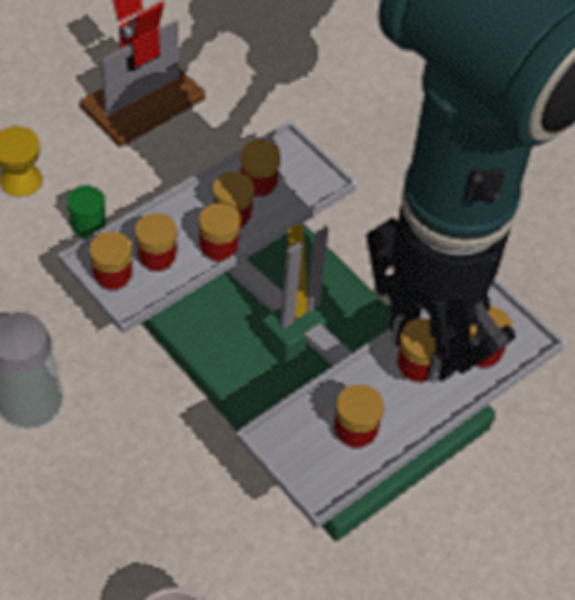

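move_arm:
  series: "0 0 0 0 0 0.05 -1;0 0 0 0 0 0.1 -1;0 0 0 0 0 0.15 -1;0 0 0 0 0 0.18 -1;0 0 0 0 0 0.2 -1;0 0 0 0 0 0.2 -1;0 0 0 0 0 0.2 -1;0 0 0 0 0 0.2 -1"

```text
time: 21.05
tool_pos: [0.5302, 0.1027, 0.1435]
tcp_rot: [2.107, 2.33, 0.001]
wrist_force: [-0.0, -0.0, -0.1]
width: 0.411
```

move_arm:
  series: "0 0 0 0 0 0.02 -1;0 0 0 0 0 0.02 -1;0 0 0 0 0 0.02 -0.1;0 0 0 0 0 0.02 0.1;0 0 0 0 0 0.02 0.3;0 0 0 0 0 0.02 0.5;0 0 0 0 0 0.02 0.6;0 0 0 0 0 0.02 0.6"

```text
time: 21.85
tool_pos: [0.53, 0.1027, 0.1413]
tcp_rot: [2.107, 2.33, 0.0]
wrist_force: [0.8, -0.0, 0.0]
width: 0.804
```

move_arm:
  series: "0 0 0 0 0 -0.1 0.6;0 0 0 0 0 -0.3 0.6;0 0 0 0 0 -0.6 0.6;0 0 0 0 0 -1 0.6;0 0 0 -0.5 0 -1 0.8;0 0 0 -1 0 -1 0.8;0 0 0 -1 0 -1 0.8;0 0 0 -1 0 -1 0.8"

```text
time: 22.65
tool_pos: [0.5402, 0.0022, 0.242]
tcp_rot: [2.11, 2.327, 0.001]
wrist_force: [0.5, 0.3, -0.7]
width: 0.903
```

```bash
python3 go.py 0.5058 -0.1574 0.22 95.8;python3 - <<'E'
from h import *
c=snap('scene','s14.png')
b=(120,360,230,460)
cv2.imwrite('pics/s14a.png',cv2.cvtColor(cv2.resize(c['pixels'][b[0]:b[1],b[2]:b[3]],None,fx=2.5,fy=2.5,interpolation=cv2.INTER_CUBIC),cv2.COLOR_RGB2BGR))
E
```

```text
t 22.65 pos [0.5402 0.0022 0.242 ] w 0.903 F [ 0.5  0.3 -0.7]
xdir yaw 95.6 zax [ 7.e-04  5.e-04 -1.e+00] q [-4.200e-02  1.600e-02  1.906e+00  1.000e-03  1.219e+00 -1.711e+00]
TURN [ 0.0003 -0.0002 -0.0017] SHIFT [-1.555 -0.498  0.219]
```

View pics/s14a.png

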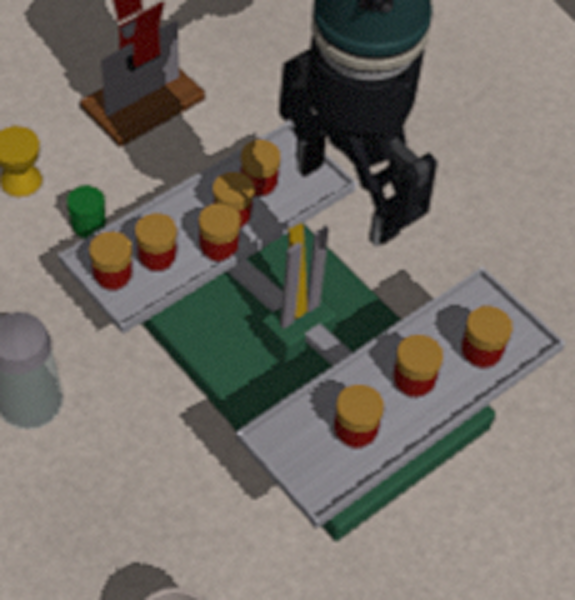

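move_arm:
  series: "0 0 0 -0.5 -0.25 -0.1 0.6;0 0 0 -1 -0.5 -0.1 0.6;0 0 0 -1 -0.5 -0.1 0.6;0 0 0 -1 -0.5 -0.1 0.6;0 0 0 -1 -0.5 -0.1 0.6;0 0 0 -1 -0.5 -0.1 0.6;0 0 0 -1 -0.5 -0.1 0.6;0 0 0 -1 -0.5 -0.1 0.6"

```text
time: 23.5
tool_pos: [0.5007, -0.1003, 0.2511]
tcp_rot: [-2.105, -2.332, -0.0]
wrist_force: [-0.1, 0.9, -0.6]
width: 0.802
```

```bash
python3 go.py 0.5058 -0.1574 0.1036 95.8
```

```text
t 23.5 pos [ 0.5007 -0.1003  0.2511] w 0.802 F [-0.1  0.9 -0.6]
xdir yaw 95.86 zax [-3.e-04  3.e-04 -1.e+00] q [-0.247 -0.048  1.952  0.     1.238 -1.92 ]
TURN [-0.0001 -0.0002  0.0005] SHIFT [-0.574 -0.007  1.475]
```

move_arm:
  series: "0 0 0 -0.4 -0.01 0 0.6;0 0 0 -0.574 -0.01 0.2 0.6;0 0 0 -0.574 -0.01 0.5 0.6;0 0 0 -0.574 -0.01 0.8 0.6;0 0 0 -0.574 -0.01 0.8 0.6;0 0 0 -0.574 -0.01 0.8 0.6;0 0 0 -0.574 -0.01 0.8 0.6;0 0 0 -0.574 -0.01 0.8 0.6"

```text
time: 24.3
tool_pos: [0.5066, -0.1588, 0.1735]
tcp_rot: [2.104, 2.328, 0.002]
wrist_force: [-1.0, -0.3, 0.3]
width: 0.798
```

```bash
python3 go.py 0.5058 -0.1574 0.1036 95.8;python3 - <<'E'
from h import *
c=snap('scene','s15.png')
b=(120,360,230,460)
cv2.imwrite('pics/s15a.png',cv2.cvtColor(cv2.resize(c['pixels'][b[0]:b[1],b[2]:b[3]],None,fx=2.5,fy=2.5,interpolation=cv2.INTER_CUBIC),cv2.COLOR_RGB2BGR))
E
```

```text
t 24.3 pos [ 0.5066 -0.1588  0.1735] w 0.798 F [-1.  -0.3  0.3]
xdir yaw 95.8 zax [ 0.0035 -0.0013 -1.    ] q [-0.351  0.055  1.998  0.     1.085 -2.023]
TURN [ 0.0016  0.0008 -0.    ] SHIFT [ 0.016 -0.009  0.699]
```

View pics/s15a.png

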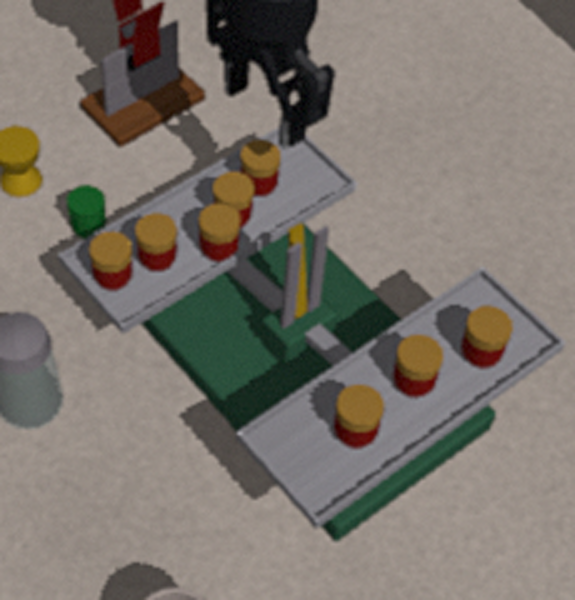

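move_arm:
  series: "0 0 0 0 0 0.2 0.6;0 0 0 0 0 0.4 0.6;0 0 0 0 0 0.6 0.6;0 0 0 0 0 0.675 0.6;0 0 0 0 0 0.675 0.6;0 0 0 0 0 0.675 0.6;0 0 0 0 0 0.675 0.6;0 0 0 0 0 0.675 0.6"

```text
time: 25.15
tool_pos: [0.5061, -0.1589, 0.105]
tcp_rot: [2.105, 2.329, 0.001]
wrist_force: [0.1, 0.4, -0.8]
width: 0.801
```

move_arm:
  series: "0 0 0 0 0 0 0.3;0 0 0 0 0 0 0.1;0 0 0 0 0 0 -0.1;0 0 0 0 0 0 -0.5;0 0 0 0 0 0 -1;0 0 0 0 0 0 -1;0 0 0 0 0 0 -1;0 0 0 0 0 0 -1"

```text
time: 25.95
tool_pos: [0.5052, -0.1586, 0.104]
tcp_rot: [2.107, 2.33, 0.0]
wrist_force: [-1.5, 0.8, 3.8]
width: 0.415
```

move_arm:
  series: "0 0 0 0 0 -0.1 -1;0 0 0 0 0 -0.3 -1;0 0 0 0 0 -0.6 -1;0 0 0 0 0 -0.9 -1;0 0 0 0 0 -1 -1;0 0 0 0 0 -1 -1;0 0 0 0 0 -1 -1;0 0 0 0 0 -1 -1"

```text
time: 26.75
tool_pos: [0.5039, -0.1581, 0.2017]
tcp_rot: [-2.105, -2.328, 0.002]
wrist_force: [-0.3, 0.8, 0.5]
width: 0.412
```

```bash
python3 go.py 0.641 0.1133 0.25 95.8;python3 - <<'E'
from h import *
c=snap('scene','s16.png')
b=(120,360,230,460)
cv2.imwrite('pics/s16a.png',cv2.cvtColor(cv2.resize(c['pixels'][b[0]:b[1],b[2]:b[3]],None,fx=2.5,fy=2.5,interpolation=cv2.INTER_CUBIC),cv2.COLOR_RGB2BGR))
E
```

```text
t 26.75 pos [ 0.5039 -0.1581  0.2017] w 0.412 F [-0.3  0.8  0.5]
xdir yaw 95.77 zax [-0.0033  0.0012 -1.    ] q [-0.351  0.028  1.971 -0.     1.146 -2.023]
TURN [-0.0015 -0.0007 -0.0003] SHIFT [ 2.563  1.635 -0.484]
```

View pics/s16a.png

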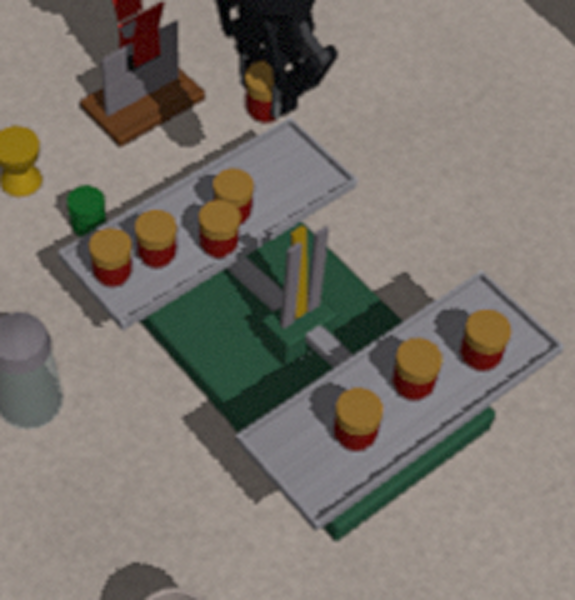

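move_arm:
  series: "0 0 0 0.2 0.1 -0.5 -1;0 0 0 0.6 0.3 -0.55 -1;0 0 0 1 0.6 -0.55 -1;0 0 0 1 0.6 -0.55 -1;0 0 0 1 0.6 -0.55 -1;0 0 0 1 0.6 -0.55 -1;0 0 0 1 0.6 -0.55 -1;0 0 0 1 0.6 -0.55 -1"

```text
time: 27.6
tool_pos: [0.5542, -0.0541, 0.2583]
tcp_rot: [-2.108, -2.328, 0.001]
wrist_force: [-0.4, 0.5, -0.6]
width: 0.413
```

move_arm:
  series: "0 0 0 0.5 0.3 0 -1;0 0 0 1 0.6 0 -1;0 0 0 1 0.6 0 -1;0 0 0 1 0.6 0 -1;0 0 0 1 0.6 0 -1;0 0 0 1 0.6 0 -1;0 0 0 1 0.6 0 -1;0 0 0 1 0.6 0 -1"

```text
time: 28.4
tool_pos: [0.6042, 0.0515, 0.2589]
tcp_rot: [2.108, 2.329, -0.0]
wrist_force: [0.9, 0.6, -1.0]
width: 0.413
```

```bash
python3 go.py 0.641 0.1133 0.1353 95.8; python3 - <<'E'
from pots import *
c=snap('top')
for o in brass(c,0.141):
    if 240<o[0]<420 and 210<o[1]<360: print(np.round(o[:5],1),np.round(o[5],4))
E
```

```text
t 28.4 pos [0.6042 0.0515 0.2589] w 0.413 F [ 0.9  0.6 -1. ]
xdir yaw 95.69 zax [ 1.e-04 -2.e-04 -1.e+00] q [ 0.044  0.132  1.75  -0.     1.259 -1.626]
TURN [ 0.      0.0001 -0.0009] SHIFT [0.579 0.428 1.236]
[381.9 228.7  15.   14.  168. ] [ 0.6661 -0.1332  0.141 ]
[380.2 245.6  15.   13.  129. ] [ 0.6269 -0.1286  0.141 ]
[274.  260.4  15.   12.  142. ] [0.5925 0.1152 0.141 ]
[379.8 277.9  26.   21.  273. ] [ 0.5524 -0.1267  0.141 ]
[279.6 287.7  15.   14.  167. ] [0.5299 0.1019 0.141 ]
[276.2 314.9  15.   12.  154. ] [0.4684 0.1089 0.141 ]
```

move_arm:
  series: "0 0 0 0.35 0.25 0 -1;0 0 0 0.58 0.43 0 -1;0 0 0 0.58 0.43 0.3 -1;0 0 0 0.58 0.43 0.6 -1;0 0 0 0.58 0.43 0.9 -1;0 0 0 0.58 0.43 1 -1;0 0 0 0.58 0.43 1 -1;0 0 0 0.58 0.43 1 -1"

```text
time: 29.25
tool_pos: [0.6422, 0.1144, 0.1602]
tcp_rot: [2.106, 2.329, 0.002]
wrist_force: [-0.3, 1.1, -0.5]
width: 0.415
```

```bash
python3 go.py 0.641 0.1133 0.1353 95.8;python3 - <<'E'
from h import *
c=snap('scene','s17.png')
b=(120,360,230,460)
cv2.imwrite('pics/s17a.png',cv2.cvtColor(cv2.resize(c['pixels'][b[0]:b[1],b[2]:b[3]],None,fx=2.5,fy=2.5,interpolation=cv2.INTER_CUBIC),cv2.COLOR_RGB2BGR))
E
```

```text
t 29.25 pos [0.6422 0.1144 0.1602] w 0.415 F [-0.3  1.1 -0.5]
xdir yaw 95.75 zax [ 1.8e-03  2.0e-04 -1.0e+00] q [ 0.138  0.29   1.748 -0.     1.101 -1.533]
TURN [ 0.0009 -0.     -0.0004] SHIFT [-0.01  -0.014  0.249]
```

View pics/s17a.png

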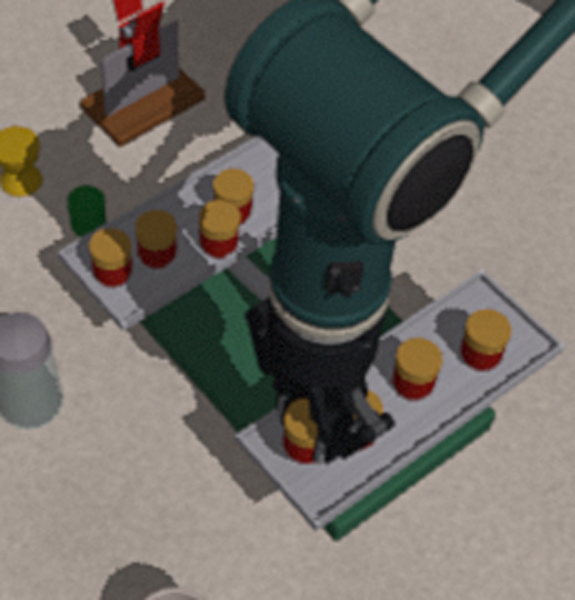

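move_arm:
  series: "0 0 0 0 0 0.06 -1;0 0 0 0 0 0.12 -1;0 0 0 0 0 0.18 -1;0 0 0 0 0 0.22 -1;0 0 0 0 0 0.24 -1;0 0 0 0 0 0.25 -1;0 0 0 0 0 0.25 -1;0 0 0 0 0 0.25 -1"

```text
time: 30.1
tool_pos: [0.6416, 0.1146, 0.134]
tcp_rot: [2.107, 2.33, 0.0]
wrist_force: [-1.2, -1.0, 0.6]
width: 0.412
```

move_arm:
  series: "0 0 0 0 0 0.02 -1;0 0 0 0 0 0.02 -0.1;0 0 0 0 0 0.02 0;0 0 0 0 0 0.02 0.1;0 0 0 0 0 0.02 0.2;0 0 0 0 0 0.02 0.3;0 0 0 0 0 0.02 0.5;0 0 0 0 0 0.02 0.6"

```text
time: 30.9
tool_pos: [0.6414, 0.1145, 0.1318]
tcp_rot: [-2.107, -2.33, 0.0]
wrist_force: [-0.1, -0.1, -0.2]
width: 0.801
```

move_arm:
  series: "0 0 0 0 0 0 0.6;0 0 0 0 0 0 0.6;0 0 0 0 0 -0.1 0.6;0 0 0 0 0 -0.3 0.6;0 0 0 0 0 -0.6 0.6;0 0 0 0 0 -1 0.6;0 0 0 0 0 -1 0.6;0 0 0 0 0 -1 0.6"

```text
time: 31.7
tool_pos: [0.6426, 0.1147, 0.2346]
tcp_rot: [2.105, 2.328, 0.006]
wrist_force: [-0.1, 0.7, -1.0]
width: 0.801
```

move_arm:
  series: "0 0 0 -0.3 -0.3 -0.4 1;0 0 0 -0.6 -0.6 -0.6 1;0 0 0 -1 -0.8 -0.6 1;0 0 0 -1 -0.8 -0.6 1;0 0 0 -1 -0.8 -0.6 1;0 0 0 -1 -0.8 -0.6 1;0 0 0 -1 -0.8 -0.6 1;0 0 0 -1 -0.8 -0.6 1"

```text
time: 32.5
tool_pos: [0.572, 0.008, 0.2909]
tcp_rot: [-2.104, -2.331, 0.001]
wrist_force: [0.5, -0.4, -0.0]
width: 0.998
```

```bash
python3 go.py 0.5158 -0.3577 0.30 95.77;python3 - <<'E'
from h import *
c=snap('scene','s18.png')
b=(120,360,230,460)
cv2.imwrite('pics/s18a.png',cv2.cvtColor(cv2.resize(c['pixels'][b[0]:b[1],b[2]:b[3]],None,fx=2.5,fy=2.5,interpolation=cv2.INTER_CUBIC),cv2.COLOR_RGB2BGR))
E
```

```text
t 32.5 pos [0.572  0.008  0.2909] w 0.998 F [ 0.5 -0.4 -0. ]
xdir yaw 95.86 zax [-1.4e-03  2.0e-04 -1.0e+00] q [-0.03   0.049  1.781  0.     1.313 -1.703]
TURN [-0.0006 -0.0002  0.0007] SHIFT [-3.581 -0.932 -0.091]
```

View pics/s18a.png

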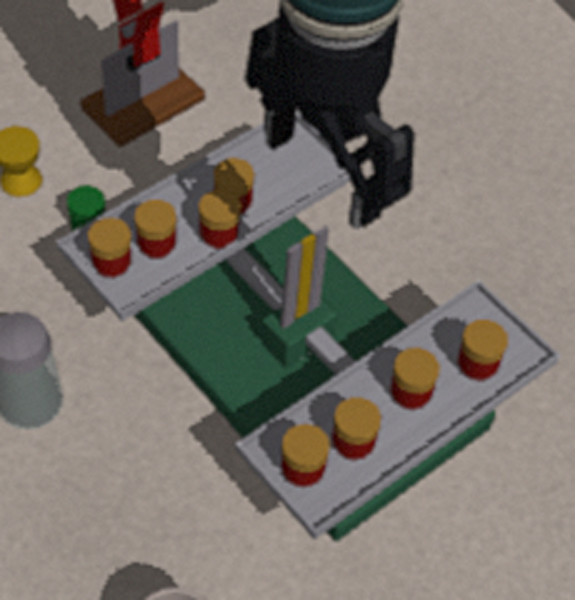

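Level, 4 and 4, all upright; the pointer lines up with the fins. Now I fetch the clip.

move_arm:
  series: "0 0 0 -0.5 -0.12 -0.09 1;0 0 0 -1 -0.26 -0.09 1;0 0 0 -1 -0.26 -0.09 1;0 0 0 -1 -0.26 -0.09 1;0 0 0 -1 -0.26 -0.09 1;0 0 0 -1 -0.26 -0.09 1;0 0 0 -1 -0.26 -0.09 1;0 0 0 -1 -0.26 -0.09 1"

```text
time: 33.35
tool_pos: [0.5562, -0.0941, 0.3007]
tcp_rot: [-2.105, -2.332, 0.0]
wrist_force: [-0.2, 0.8, 0.4]
width: 1.0
```

move_arm:
  series: "0 0 0 -0.5 -0.12 0 1;0 0 0 -1 -0.26 0 1;0 0 0 -1 -0.26 0 1;0 0 0 -1 -0.26 0 1;0 0 0 -1 -0.26 0 1;0 0 0 -1 -0.26 0 1;0 0 0 -1 -0.26 0 1;0 0 0 -1 -0.26 0 1"

```text
time: 34.15
tool_pos: [0.5405, -0.1963, 0.3008]
tcp_rot: [-2.105, -2.332, -0.0]
wrist_force: [0.8, -0.3, -0.8]
width: 1.001
```

move_arm:
  series: "0 0 0 -0.5 -0.12 0 1;0 0 0 -1 -0.26 0 1;0 0 0 -1 -0.26 0 1;0 0 0 -1 -0.26 0 1;0 0 0 -1 -0.26 0 1;0 0 0 -1 -0.26 0 1;0 0 0 -1 -0.26 0 1;0 0 0 -1 -0.26 0 1"

```text
time: 34.95
tool_pos: [0.5247, -0.2983, 0.3009]
tcp_rot: [2.105, 2.332, 0.0]
wrist_force: [-0.3, 0.6, 0.5]
width: 0.997
```

```bash
python3 go.py 0.5158 -0.3577 0.30 95.77; python3 - <<'E'
from h import *
t=snap('top','t19.png')
b=(210,350,240,420)
cv2.imwrite('pics/t19a.png',cv2.cvtColor(cv2.resize(t['pixels'][b[0]:b[1],b[2]:b[3]],None,fx=4,fy=4,interpolation=cv2.INTER_CUBIC),cv2.COLOR_RGB2BGR))
c=snap('scene','s19.png')
b=(110,290,230,400)
cv2.imwrite('pics/s19a.png',cv2.cvtColor(cv2.resize(c['pixels'][b[0]:b[1],b[2]:b[3]],None,fx=3.3,fy=3.3,interpolation=cv2.INTER_CUBIC),cv2.COLOR_RGB2BGR))
E
```

```text
t 34.95 pos [ 0.5247 -0.2983  0.3009] w 0.997 F [-0.3  0.6  0.5]
xdir yaw 95.85 zax [ 2.e-04 -0.e+00 -1.e+00] q [-0.558  0.104  1.704  0.     1.333 -2.231]
TURN [0.0001 0.     0.0007] SHIFT [-0.582 -0.149  0.009]
```

View pics/t19a.png

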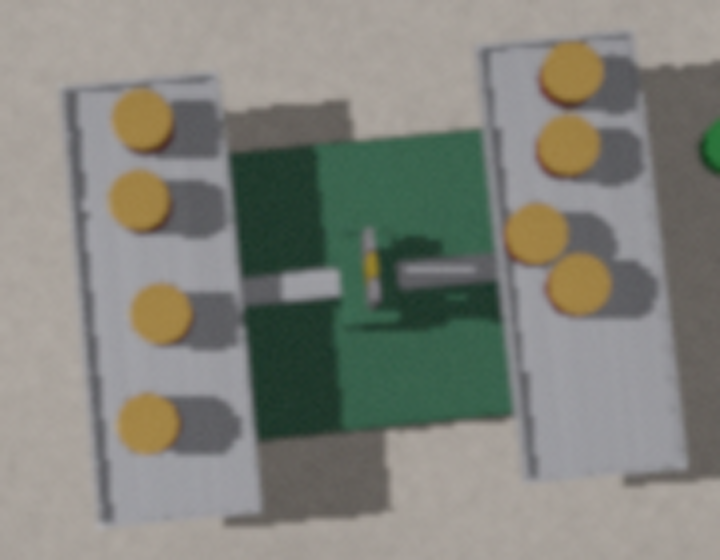

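View pics/s19a.png

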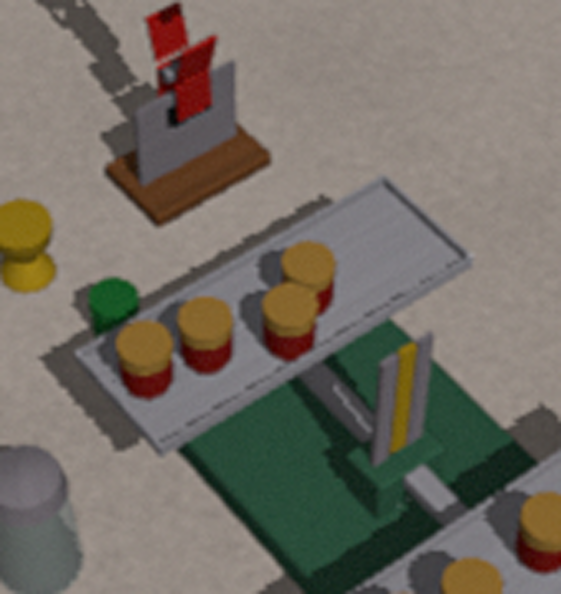

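move_arm:
  series: "0 0 0 -0.4 -0.1 0 1;0 0 0 -0.58 -0.15 0 1;0 0 0 -0.58 -0.15 0 1;0 0 0 -0.58 -0.15 0.2 1;0 0 0 -0.58 -0.15 0.5 1;0 0 0 -0.58 -0.15 0.7 1;0 0 0 -0.58 -0.15 0.7 1;0 0 0 -0.58 -0.15 0.7 1"

```text
time: 35.85
tool_pos: [0.5154, -0.3579, 0.2307]
tcp_rot: [-2.106, -2.33, -0.0]
wrist_force: [0.6, -0.4, -0.5]
width: 1.001
```

move_arm:
  series: "0 0 0 0 0 0.15 1;0 0 0 0 0 0.3 1;0 0 0 0 0 0.5 1;0 0 0 0 0 0.7 1;0 0 0 0 0 0.9 1;0 0 0 0 0 0.93 1;0 0 0 0 0 0.93 1;0 0 0 0 0 0.93 1"

```text
time: 36.65
tool_pos: [0.5159, -0.359, 0.1387]
tcp_rot: [2.106, 2.329, 0.0]
wrist_force: [-0.5, 0.4, 0.6]
width: 0.995
```

```bash
python3 go.py 0.5158 -0.3577 0.1373 95.77; python3 - <<'E'
from h import *
t=snap('top')
f=lambda x,y:(240+x/4,210+y/4)
for q in((367,228),(375,305),(371,266)): print(onz(t,*f(*q),.175).round(4))
c=snap('scene','s20.png')
for q in((382,362),(433,335)): print(onz(c,230+q[0]/3.3,110+q[1]/3.3,.175).round(4))
b=(60,200,240,360)
cv2.imwrite('pics/s20a.png',cv2.cvtColor(cv2.resize(c['pixels'][b[0]:b[1],b[2]:b[3]],None,fx=4.2,fy=4.2,interpolation=cv2.INTER_CUBIC),cv2.COLOR_RGB2BGR))
E
```

```text
t 36.65 pos [ 0.5159 -0.359   0.1387] w 0.995 F [-0.5  0.4  0.6]
xdir yaw 95.77 zax [ 1.2e-03 -9.0e-04 -1.0e+00] q [-0.648  0.269  1.819  0.     1.052 -2.319]
TURN [ 0.0005  0.0005 -0.    ] SHIFT [0.013 0.    0.014]
[ 0.5741 -0.0163  0.175 ]
[ 0.5312 -0.0207  0.175 ]
[ 0.5528 -0.0185  0.175 ]
[ 0.5754 -0.0158  0.175 ]
[ 0.5379 -0.0168  0.175 ]
```

View pics/s20a.png

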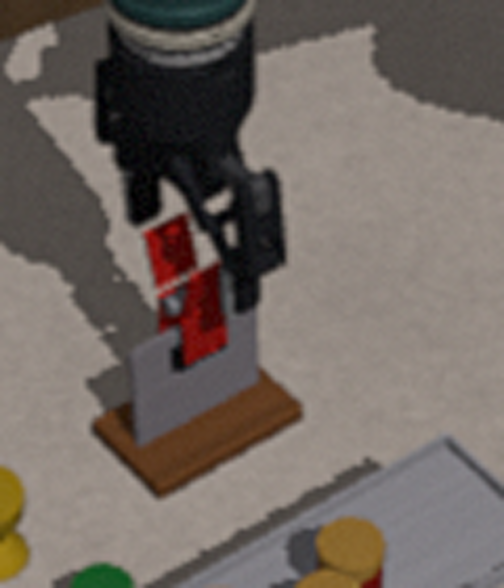

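move_arm:
  series: "0 0 0 0.01 0 0.01 1;0 0 0 0.01 0 0.01 1;0 0 0 0.01 0 0.01 -1;0 0 0 0.01 0 0.01 -1;0 0 0 0.01 0 0.01 -1;0 0 0 0.01 0 0.01 -1;0 0 0 0.01 0 0.01 -1;0 0 0 0.01 0 0.01 -1"
  squeeze: 30

```text
time: 37.55
tool_pos: [0.5151, -0.3575, 0.1366]
tcp_rot: [-2.107, -2.33, 0.0]
wrist_force: [-0.4, -0.5, -0.7]
width: 0.316
```

move_arm:
  series: "0 0 0 0 0 0 -1;0 0 0 0 0 0 -1;0 0 0 0 0 -0.15 -1;0 0 0 0 0 -0.3 -1;0 0 0 0 0 -0.5 -1;0 0 0 0 0 -0.8 -1;0 0 0 0 0 -1 -1;0 0 0 0 0 -1 -1"

```text
time: 38.35
tool_pos: [0.5177, -0.3594, 0.2433]
tcp_rot: [2.1, 2.323, 0.001]
wrist_force: [0.1, -0.4, 0.7]
width: 0.312
```

```bash
python3 go.py 0.5532 -0.0212 0.31 95.85; python3 - <<'E'
from h import *
c=snap('scene','s21.png')
b=(60,200,240,360)
cv2.imwrite('pics/s21a.png',cv2.cvtColor(cv2.resize(c['pixels'][b[0]:b[1],b[2]:b[3]],None,fx=4.2,fy=4.2,interpolation=cv2.INTER_CUBIC),cv2.COLOR_RGB2BGR))
E
```

```text
t 38.35 pos [ 0.5177 -0.3594  0.2433] w 0.312 F [ 0.1 -0.4  0.7]
xdir yaw 95.77 zax [ 0.0083 -0.0063 -0.9999] q [-0.646  0.18   1.724 -0.     1.227 -2.318]
TURN [ 0.0036  0.0034 -0.0007] SHIFT [ 3.324  0.698 -0.685]
```

View pics/s21a.png

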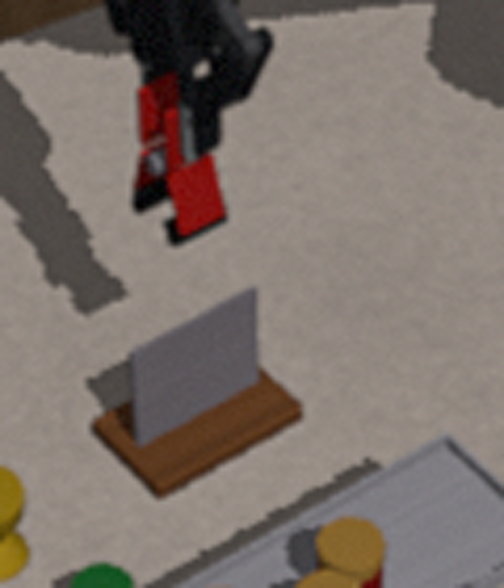

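move_arm:
  series: "0 0 0 0 0 -0.3 -1;0 0 0 0.2 0.05 -0.75 -1;0 0 0 0.6 0.1 -0.75 -1;0 0 0 1 0.22 -0.75 -1;0 0 0 1 0.22 -0.75 -1;0 0 0 1 0.22 -0.75 -1;0 0 0 1 0.22 -0.75 -1;0 0 0 1 0.22 -0.75 -1"

```text
time: 39.2
tool_pos: [0.5267, -0.2567, 0.311]
tcp_rot: [-2.107, -2.328, 0.001]
wrist_force: [0.0, -0.3, -0.6]
width: 0.312
```

move_arm:
  series: "0 0 0 0.5 0.11 0 -1;0 0 0 1 0.22 0 -1;0 0 0 1 0.22 0 -1;0 0 0 1 0.22 0 -1;0 0 0 1 0.22 0 -1;0 0 0 1 0.22 0 -1;0 0 0 1 0.22 0 -1;0 0 0 1 0.22 0 -1"

```text
time: 40.0
tool_pos: [0.5388, -0.155, 0.3117]
tcp_rot: [-2.108, -2.329, 0.0]
wrist_force: [0.2, -0.1, -0.4]
width: 0.316
```

move_arm:
  series: "0 0 0 0.5 0.11 0 -1;0 0 0 1 0.22 0 -1;0 0 0 1 0.22 0 -1;0 0 0 1 0.22 0 -1;0 0 0 1 0.22 0 -1;0 0 0 1 0.22 0 -1;0 0 0 1 0.22 0 -1;0 0 0 1 0.22 0 -1"

```text
time: 40.8
tool_pos: [0.5507, -0.0533, 0.3118]
tcp_rot: [2.108, 2.329, -0.0]
wrist_force: [-0.8, -0.2, -0.2]
width: 0.314
```

```bash
python3 go.py 0.5525 -0.0212 0.2216 95.85
```

```text
t 40.8 pos [ 0.5507 -0.0533  0.3118] w 0.314 F [-0.8 -0.2 -0.2]
xdir yaw 95.69 zax [ 0.e+00 -1.e-04 -1.e+00] q [-1.420e-01  1.000e-03  1.792e+00 -0.000e+00  1.348e+00 -1.812e+00]
TURN [-0.      0.     -0.0014] SHIFT [0.318 0.05  0.902]
```

move_arm:
  series: "0 0 -0.001 0.2 0.03 0 -1;0 0 -0.001 0.318 0.05 0 -1;0 0 -0.001 0.318 0.05 0.1 -1;0 0 -0.001 0.318 0.05 0.2 -1;0 0 -0.001 0.318 0.05 0.3 -1;0 0 -0.001 0.318 0.05 0.3 -1;0 0 -0.001 0.318 0.05 0.3 -1;0 0 -0.001 0.318 0.05 0.3 -1"

```text
time: 41.6
tool_pos: [0.5527, -0.0206, 0.282]
tcp_rot: [2.104, 2.332, 0.0]
wrist_force: [-0.1, 0.1, -0.4]
width: 0.314
```

```bash
python3 go.py 0.5525 -0.0212 0.2216 95.85; python3 - <<'E'
from h import *
c=snap('scene','s22.png')
b=(140,280,290,430)
cv2.imwrite('pics/s22a.png',cv2.cvtColor(cv2.resize(c['pixels'][b[0]:b[1],b[2]:b[3]],None,fx=4.2,fy=4.2,interpolation=cv2.INTER_CUBIC),cv2.COLOR_RGB2BGR))
c=snap('top','t22.png')
b=(240,310,290,380)
cv2.imwrite('pics/t22a.png',cv2.cvtColor(cv2.resize(c['pixels'][b[0]:b[1],b[2]:b[3]],None,fx=6,fy=6,interpolation=cv2.INTER_CUBIC),cv2.COLOR_RGB2BGR))
E
```

```text
t 41.6 pos [ 0.5527 -0.0206  0.282 ] w 0.314 F [-0.1  0.1 -0.4]
xdir yaw 95.87 zax [ 4.e-04 -1.e-04 -1.e+00] q [-0.082  0.016  1.832 -0.     1.294 -1.755]
TURN [0.0002 0.0001 0.0002] SHIFT [-0.006 -0.003  0.604]
```

View pics/s22a.png

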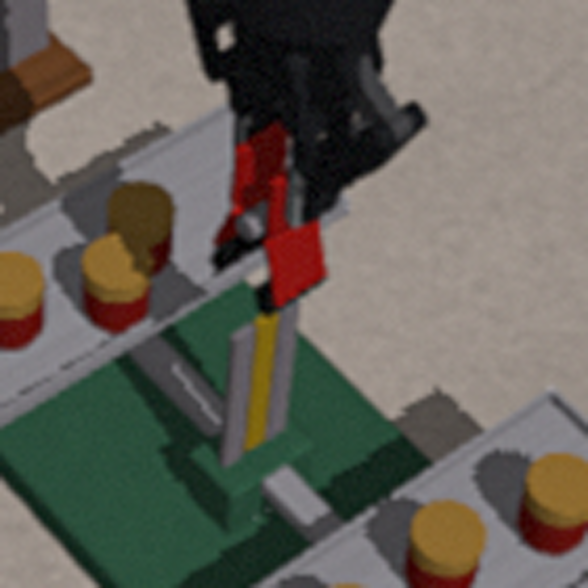

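View pics/t22a.png

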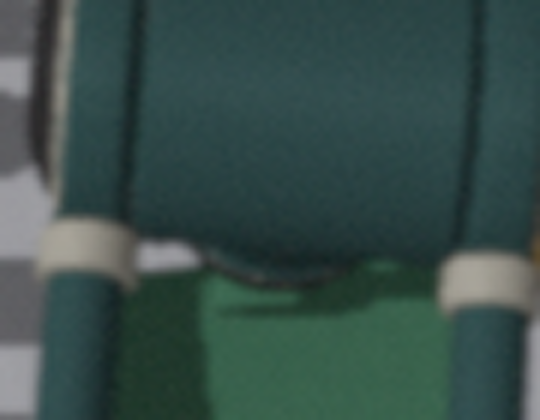

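move_arm:
  series: "0 0 0 0 0 0.1 -1;0 0 0 0 0 0.2 -1;0 0 0 0 0 0.3 -1;0 0 0 0 0 0.4 -1;0 0 0 0 0 0.5 -1;0 0 0 0 0 0.6 -1;0 0 0 0 0 0.605 -1;0 0 0 0 0 0.605 -1"

```text
time: 42.5
tool_pos: [0.5523, -0.0202, 0.2208]
tcp_rot: [-2.104, -2.332, 0.001]
wrist_force: [-0.1, -0.8, -0.9]
width: 0.315
```

```bash
python3 go.py 0.5525 -0.0212 0.2216 95.85; python3 - <<'E'
from h import *
c=snap('scene','s23.png')
b=(140,280,290,430)
cv2.imwrite('pics/s23a.png',cv2.cvtColor(cv2.resize(c['pixels'][b[0]:b[1],b[2]:b[3]],None,fx=4.2,fy=4.2,interpolation=cv2.INTER_CUBIC),cv2.COLOR_RGB2BGR))
E
```

```text
t 42.5 pos [ 0.5523 -0.0202  0.2208] w 0.315 F [-0.1 -0.8 -0.9]
xdir yaw 95.89 zax [-9.e-04  1.e-04 -1.e+00] q [-0.082  0.057  1.904 -0.     1.182 -1.755]
TURN [-0.0004 -0.0001  0.0004] SHIFT [-0.01   0.001 -0.008]
```

View pics/s23a.png

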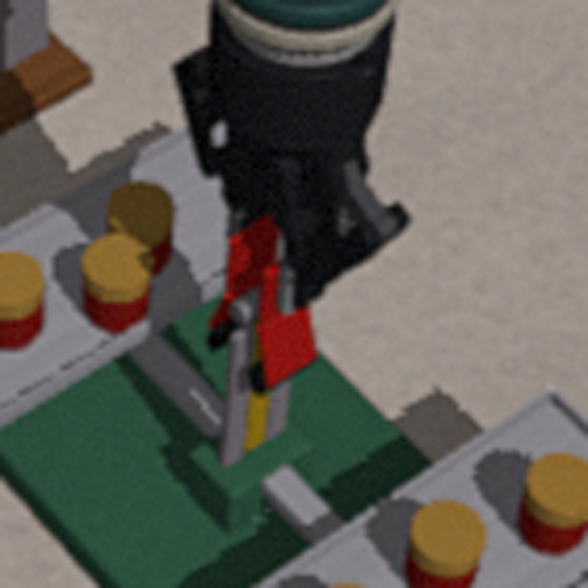

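move_arm:
  series: "0 0 0 0 0 0 -1;0 0 0 0 0 0 -0.3;0 0 0 0 0 0 -0.15;0 0 0 0 0 0 0;0 0 0 0 0 0 0.15;0 0 0 0 0 0 0.4;0 0 0 0 0 0 1;0 0 0 0 0 0 1"

```text
time: 43.35
tool_pos: [0.5526, -0.0203, 0.2214]
tcp_rot: [2.104, 2.332, 0.0]
wrist_force: [0.1, 0.3, -0.5]
width: 0.993
```

move_arm:
  series: "0 0 0 0 0 -0.1 1;0 0 0 0 0 -0.3 1;0 0 0 0 0 -0.6 1;0 0 0 0 0 -1 1;0 0 0 0 0 -1 1;0 0 0 0 0 -1 1;0 0 0 0 0 -1 1;0 0 0 0 0 -1 1"

```text
time: 44.15
tool_pos: [0.5517, -0.0202, 0.3197]
tcp_rot: [-2.103, -2.331, 0.003]
wrist_force: [-0.6, -0.7, -0.9]
width: 0.999
```

move_arm:
  series: "0 0 0 0.3 -0.4 0 1;0 0 0 0.6 -0.8 0 1;0 0 0 0.7 -1 -0.2 1;0 0 0 0.7 -1 -0.2 1;0 0 0 0.7 -1 -0.2 1;0 0 0 0.7 -1 -0.2 1;0 0 0 0.7 -1 -0.2 1;0 0 0 0.7 -1 -0.2 1"

```text
time: 44.95
tool_pos: [0.4462, 0.0387, 0.3404]
tcp_rot: [-2.104, -2.331, 0.002]
wrist_force: [-0.5, -0.5, -0.0]
width: 1.001
```

move_arm:
  series: "0 0 0 1 0 0 1;0 0 0 1 0 0 1;0 0 0 1 0 0 1;0 0 0 1 0 0 1;0 0 0 1 0 0 1;0 0 0 1 0 0 1;0 0 0 1 0 0 1;0 0 0 1 0 0 1"

```text
time: 45.75
tool_pos: [0.4358, 0.1377, 0.3413]
tcp_rot: [2.106, 2.331, 0.0]
wrist_force: [0.0, 0.2, -0.3]
width: 0.999
```

move_arm:
  series: "0 0 0 1 0 0 1;0 0 0 1 0 0 1;0 0 0 1 0 0 1;0 0 0 1 0 0 1;0 0 0 1 0 0 1;0 0 0 1 0 0 1;0 0 0 1 0 0 1;0 0 0 1 0 0 1"

```text
time: 46.55
tool_pos: [0.4256, 0.2372, 0.3414]
tcp_rot: [2.106, 2.331, 0.0]
wrist_force: [0.7, 0.5, 0.3]
width: 1.007
```

```bash
python3 - <<'E'
from h import *
c=snap('scene','s24.png')
b=(120,340,220,470)
cv2.imwrite('pics/s24a.png',cv2.cvtColor(cv2.resize(c['pixels'][b[0]:b[1],b[2]:b[3]],None,fx=2.7,fy=2.7,interpolation=cv2.INTER_CUBIC),cv2.COLOR_RGB2BGR))
b=(170,270,320,390)
cv2.imwrite('pics/s24b.png',cv2.cvtColor(cv2.resize(c['pixels'][b[0]:b[1],b[2]:b[3]],None,fx=6,fy=6,interpolation=cv2.INTER_CUBIC),cv2.COLOR_RGB2BGR))
snap('top','t24.png')
E
```

```text
(no output)
```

View pics/s24b.png

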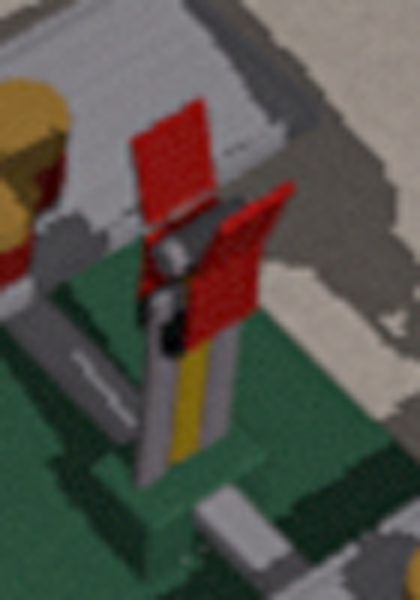

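View pics/s24a.png

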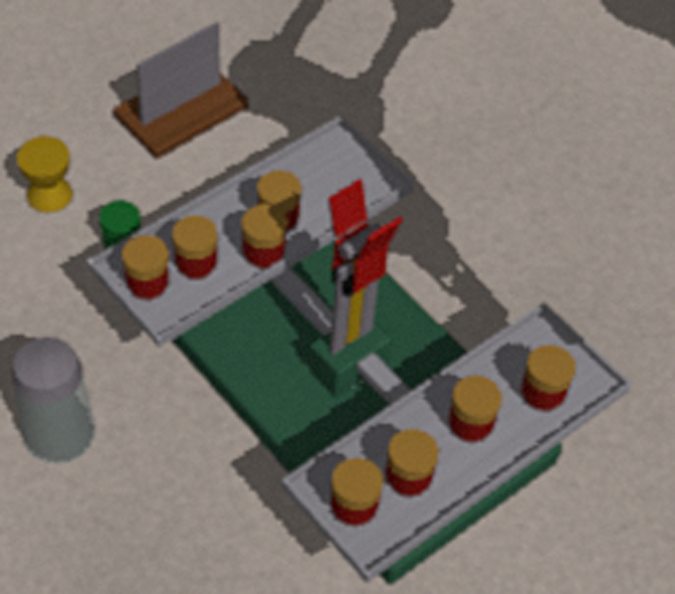

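View pics/t24.png

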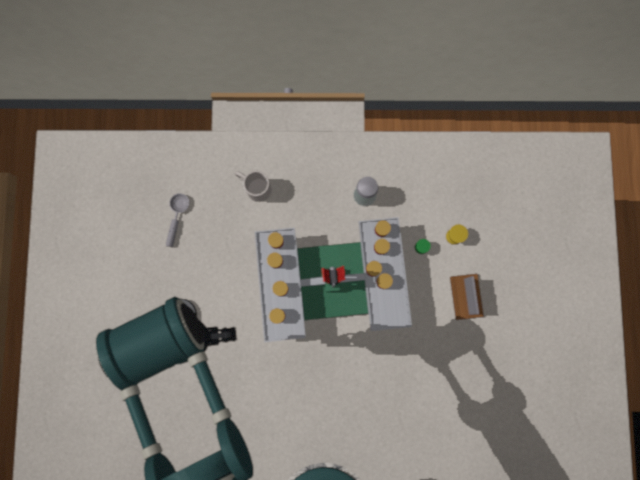

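```bash
python3 - <<'E'
import cv2,numpy as np
a=cv2.imread('pics/scene0.png').astype(int);b=cv2.imread('pics/scene0.png');b=cv2.imread('pics/s24.png').astype(int)
def red(i):
    m=(i[170:245,335:375,2]>130)&(i[170:245,335:375,1]<60); y,x=np.nonzero(m); return m.sum(),x.mean().round(2),y.mean().round(2)
print(red(a),red(b))
from workcell import bot
print(bot.finish_job())
E
```

```text
(np.int64(134), np.float64(15.46), np.float64(26.98)) (np.int64(173), np.float64(15.27), np.float64(27.41))
the job is handed in; nothing more can be done
None
```

The job is done and handed in, at about 47 s of the 210 s allowed. I put the clip upright on the card stand first. There were 8 pots, 6 on the right pan and 2 on the left, so I moved two across to make it 4 and 4. With none left over, the coaster stack was not used. The balance settled level, and I clipped the spring clip back over the pointer and both fins.

- **Level and pots:** the last pictures show level pans, the pointer in line with the fins, and all eight pots upright.
- **Clip:** it sits within about half a pixel of where it started.
- **Other tableware:** the creamer, shaker, egg cup, teaspoon and green look-alike appear where they were. I did not check the coaster in the final top picture because the arm hid it, but the robot never went near it on the table.
- **Knocked pot:** one pot on the right pan shifted about 2 cm early in the run, while the robot was away from it. It stayed upright on its pan, so I left it there.
- **Small disagreement:** two measurements of the blade's sideways position differed by about 2 mm, well within the roughly 7 mm the open jaws allow on each side. No check failed.

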